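# Load a vial into the photometer

### The job

Load the sample vial into the photometer: press its blue release paddle gently, only until the latch lets go, and let the sprung lid pop fully open by itself without touching it. Stand the red-capped vial upright and fully home in the well and let go of it, then swing the lid down and press it gently shut until the latch catches and holds it. Never push on the paddle or the lid, or the vial into the well, with more than about 20 N, and leave the things around where they are.

Things in the scene. Friction and masses are not known exactly. Their poses are not given: they have to be found in the camera images.
- photometer: White bench photometer, fixed to the table, 185 x 150 mm, 71 mm high with its lid shut. Origin: on the table under the middle of the case; x points from its front (paddle) to its back (hinge), y to its left, z up. Deck 40 mm above the table. Display and keys (not used) fill y -75 to -10 mm. Along y = 32 mm lie, front to back, blue paddle, its hook and the grey lid (x -43 to 72, y -8 to 72 mm).
- paddle_mark (a point): Fixed point of the case, 28 mm above the table, at the middle of the blue paddle's thumb plate (36 mm in x, 44 mm in y). The plate's top stands 3 to 9 mm above this point: the latch sits in slotted holes, its height differs from instrument to instrument and is not measured. Press down here by feel: 4 N start it, 5 to 7 N free the hook after 2.5 to 4.5 mm; at 5 mm a hard stop (over 10 N per mm).
- latch_pivot (a point): Fixed point of the case on the paddle's pivot axis (parallel to y; 0 to 6 mm higher with the latch), 26 mm behind paddle_mark and 28 mm above the table. The blue hook rises above it, from 6 mm before to 6 mm behind it, to 70 mm above the table, 26 mm wide in y: keep off it. A closed gripper on the plate with its thin side toward the lid is clear of the lid as that springs up.
- lid (a joint): Opening angle of the grey lid, rad. 0 = pressed right down on its foam seal; held by the latch it stands at 0.01 to 0.07. Freed, it springs open by itself to its stop at 1.50 in about 1 s and stays there under its spring, its front edge then about 55 mm behind the well's axis and 155 mm above the table.
- lid_hinge (a point): Fixed point of the case on the lid's hinge axis, middle of the lid's width, 72 mm behind the well and 41 mm above the table. The axis runs along the photometer's y; the lid's front goes up and back as it opens. The lid is a hollow cover, 115 (x) x 80 (y) x 30 mm, with 3 mm walls.
- lid_front (a point): Point on the lid's outer face, on its ribs 10 mm behind the front edge, mid-width; moves with the lid. Lid shut: 105 mm in front of and 30 mm above the hinge axis. Push the lid shut here: 1 to 3 N against its spring; near the end 6 to 12 N, until the hook snaps over the lip on the front wall and the force drops; 1 to 8 mm below the height where the hook holds it is the firm foam seal.
- well (a point): Centre of the floor of the round well in the deck, 10 mm above the table; fixed on the case. The well is 30 mm deep (mouth at deck height, 40 mm) and 23.5 mm wide with a 2 mm chamfer.
- vial: Clear glass vial with a red cap, standing on the table; 52 mm tall. Glass 21 mm in diameter, cap (top 12 mm) 22.4 mm in diameter. Origin: centre of its underside; z up along it. 14 to 28 g. Home in the well, 22 mm of it stand above the deck.
- red_case: Small red plastic case, 46 x 66 x 24 mm, lying on the table. Bystander. Origin: centre of its underside.
- usb_stick: Black usb stick, 18 x 54 x 8 mm, lying on the table. Bystander. Origin: centre of its underside.
- solder_spool: Green spool of solder, 49 mm in diameter, 29 mm high, standing on the table. Bystander. Origin: centre of its underside.
There are look-alikes about, which are no part of the job. There is more than one size of the vial; the one meant has the size given above.

How it is judged:
By the outcome, as a careful person would: the job done as asked, in the order asked, and still so for the second after the job is handed in, with the robot touching nothing.
It also fails if it takes over 72 s, if anything falls off the work surface, if the arm or the gripper's body presses on something with over 40 N, if the wrist force passes 120 N, or if a joint passes its speed limit or range.

### The arm

A 6-joint arm with a two-finger parallel gripper is mounted at the origin on a cart in front of the work surface, level with it; the furniture and walls round the work are solid. World frame = base frame: x ahead of the robot, y to its left, z up, the work surface at z = 0. Lengths are in mm, angles in rad, forces in N, time in s.
With the tool pointing down it reaches from about 275 to 1000 mm from the base axis. Payload 8.4 kg.
Tool frame: the origin (TCP) lies on the mounting face of the last link; the fingertips stand 173 mm ahead of it and the grasp point (between the pads) lies 155 mm ahead of it; z points along the fingers, y is the direction in which the jaws open and shut (so a half turn about z gives the same grasp; the last joint's range is limited). The gripper opens to 85 mm and grips with 20 to 120 N. Pads are 22 mm wide; open, the fingers measure 114 mm over their backs; the gripper's body (76 mm by 85 mm) begins 54 mm behind the grasp point. The pads swing forward as they close: fully open they stand 13 mm farther back than shut.
Start: joints at [-1.202, 0.353, 1.633, -0, 1.155, -0.002], TCP at [226.475, -582.528, 404.681] pointing down, gripper open.
Joint ranges: [-2.63, 2.63], [-0.92, 2.1], [0.06, 2.66], [-1.3, 4.44], [0, 2.69], [-3.02, 3.02]. Speed limits (rad/s): [2.22, 2.22, 2.79, 3.14, 3.14, 3.14].

### API

Orientations are given as [roll, pitch, yaw] about the fixed x, y, z axes, in that order (R = Rz(yaw) Ry(pitch) Rx(roll)).
In Python, from rig import readout, imaging, ticket gives the robot as it stands.
- The arm moves only by the tool step_arm, never from a script. Its argument "deltas" is a list of rows, each an object with "translation": the shift along the tool's x, y, z in cm, a list of three; "rot": the turn, a rotation vector about the tool's x, y, z in rad, a list of three. In form: [{"translation": [x, y, z], "rot": [rx, ry, rz]}, ...]. A call has 1 to 8 rows; each row is the pose to reach, as a shift and turn from the pose commanded when the call began, along the tool's axes at that moment; what a row does not reach only later rows make up. A row lasts 1/8 s, in which the tool goes at most 62.5 mm and 10.7 degrees, less where a joint would pass 70% of its speed; a pose out of reach is approached as far as the arm can. A call with a gripper value outside its range is refused whole. "grip" is the closure in counts, from 0 (fully open) to 255 (shut), set as the call begins (left out, the last holds). The fingers move at their own pace and stop on an object; "squeeze" is the grip in N (left out, the last holds). Time passes only in rows, so rows that repeat a pose let the fingers close. It gives the time, the measured TCP pose, the force and the opening at its end, in the units of the state.
- readout.sense(): the state, without advancing time (a new reading comes with each control period).
- imaging.grab_frame(name): name is "scene" or "top" or "wrist"; returns a dict with "image" (420x560x3 uint8, red, green, blue), "camera_matrix" (3x3 intrinsics, pixels), "k1" (the pictures are not rectified: a ray, as slopes to the right and down, at radius r is drawn at 1 + k1 r^2 times it, then the intrinsics apply), "world_to_cam" (4x4, takes a point from world to camera coordinates). Camera axes: x right, y up, looking along -z (the intrinsics and any distortion apply to the point x, -y, -z); pixel columns grow to the right and rows downward; lengths in mm; the calibration is good to about 2 mm. A picture is of the moment at which its call begins. There is no depth.
- ticket.sign_off(): hands the job in, once; it reports no verdict.
The state is a dict: "clock": time; "qpos": joint angles; "qvel": joint speeds; "joint_efforts": joint torques, N m; "eef_pos": TCP position; "tcp_rot": TCP orientation; "contact_force": force on the tool from outside, world axes, zero at the start; "wrist_torque": the same for the moment, N m; "opening": opening from 0.0 (shut) to 1.0 (fully open).
Only numpy, scipy, OpenCV 4.12 (cv2) and the standard library are available. Lean on these libraries where they do the work, as an engineer would, in place of code of your own. Each camera call takes 0.05 s, during which the arm holds its last target.

## Working session

There is one attempt and no reset: what is moved stays moved. The work goes in short steps, Python scripts to look and compute and a tool call to move; the robot and the scene stay as the last step left them, time stands still between calls to the robot, and variables do not carry over. Pictures are saved under pics/ and viewed, and the job is handed in when it is done.

Besides the shell and the picture viewer there is one more tool, called after "Call:" in YAML: its name, and indented under it one key for each argument. step_arm: Moves the arm, as the interface text tells. Its arguments: {"type":"object","properties":{"deltas":{"type":"array","items":{"type":"object","properties":{"translation":{"type":"array","items":{"type":"number"}},"rot":{"type":"array","items":{"type":"number"}}}}},"grip":{"type":"number"},"squeeze":{"type":"number"}},"required":["deltas"]}

```bash
ls -R . | head -30; mkdir -p pics; cat > h.py <<'E'
import numpy as np, cv2
from rig import readout, imaging, ticket
def grab(n,fn):
    f=imaging.grab_frame(n); cv2.imwrite('pics/'+fn,f['image'][:,:,::-1]); np.savez('pics/'+fn[:-4]+'.npz',**f); return f
def load(fn):
    d=np.load('pics/'+fn+'.npz'); return {k:d[k] for k in d}
def ray(f,u,v):
    K=np.array(f['camera_matrix']);k1=float(f['k1'])
    d=cv2.undistortPoints(np.array([[[u,v]]],float),K,np.array([k1,0,0,0.]))[0,0]
    T=np.array(f['world_to_cam']);R=T[:3,:3];t=T[:3,3]
    return -R.T@t, R.T@np.array([d[0],-d[1],-1.])
def onz(f,u,v,z):
    c,d=ray(f,u,v); return c+d*(z-c[2])/d[2]
def proj(f,p):
    T=np.array(f['world_to_cam']);q=T[:3,:3]@np.array(p,float)+T[:3,3]
    o=cv2.projectPoints(np.array([[q[0],-q[1],-q[2]]]),np.zeros(3),np.zeros(3),np.array(f['camera_matrix']),np.array([float(f['k1']),0,0,0.]))[0]
    return o.ravel()
E
python3 - <<'E'
from h import *
for n in('scene','top','wrist'):
    f=grab(n,n+'0.png'); print(n,f['camera_matrix'],f['k1'],ray(f,280,210))
print(readout.sense())
E
```

```text
.:
pics

./pics:
scene [[464.86651036   0.         280.99081902]
 [  0.         464.86651036 212.27447064]
 [  0.           0.           1.        ]] -0.058255590258812336 (array([  85.86677406, -607.50926556,  538.94861835]), array([ 0.47264587,  0.66572571, -0.57744579]))
top [[462.56666355   0.         285.7952526 ]
 [  0.         462.56666355 208.20957693]
 [  0.           0.           1.        ]] -0.1198547882097787 (array([ 301.16883027,  -19.88012086, 1003.93979781]), array([ 0.18746118,  0.00569491, -0.98234303]))
wrist [[359.74404252   0.         283.19564325]
 [  0.         359.74404252 206.24369424]
 [  0.           0.           1.        ]] -0.032135360714141616 (array([ 289.50828477, -557.24272282,  374.04074053]), array([-0.26566156, -0.09241762, -0.95972437]))
{'clock': 0.15, 'qpos': array([-1.20236725e+00,  3.53495173e-01,  1.63395679e+00, -3.83690443e-05,
        1.15520697e+00, -2.39490009e-03]), 'qvel': array([ 0.00180852, -0.00133278, -0.00414538, -0.00064235,  0.00060313,
        0.00119989]), 'joint_efforts': array([-7.38913550e-04, -6.05632424e+01, -3.42340243e+01, -1.74837073e-04,
        6.26263936e-03,  6.68208963e-05]), 'eef_pos': array([ 226.42293775, -582.35287072,  404.13301233]), 'tcp_rot': array([-3.14052630e+00,  3.25327555e-05,  3.70839504e-01]), 'contact_force': array([-0.0436924 , -0.43055537,  0.04817472]), 'wrist_torque': array([ 0.02318573, -0.02146037,  0.00402924]), 'opening': 0.9993934915197205}
```

View pics/scene0.png

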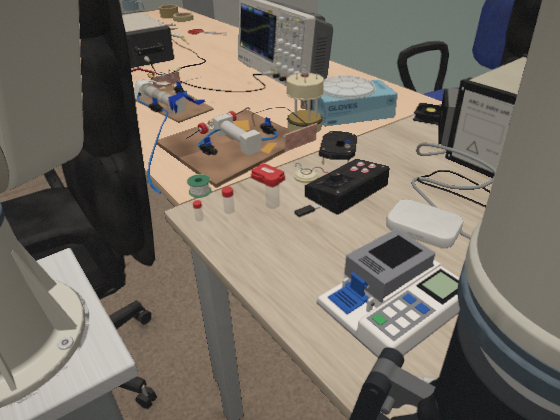

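View pics/top0.png

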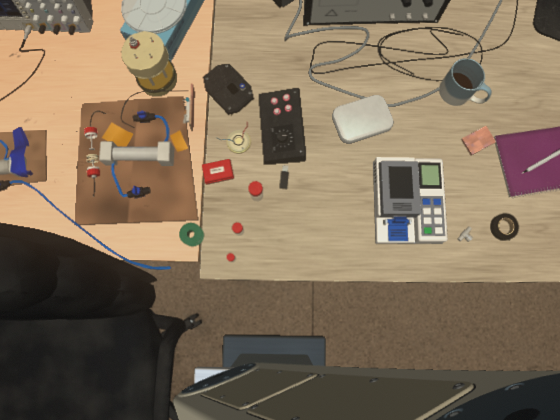

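The scene view shows the photometer at about (395,295), and three red-capped vials at (198,210), (228,200) and (272,190). The top view shows the photometer at (410,200) and the vial caps at (230,257), (237,228) and (255,188). I'll zoom in to measure them.

```bash
python3 - <<'E'
from h import *
a=cv2.imread('pics/top0.png')
cv2.imwrite('pics/z1.png',cv2.resize(a[145:255,365:455],None,fx=6,fy=6,interpolation=cv2.INTER_CUBIC)[:600])
s=cv2.imread('pics/scene0.png')
cv2.imwrite('pics/z2.png',cv2.resize(s[160:235,180:310],None,fx=6,fy=6,interpolation=cv2.INTER_CUBIC))
f=load('top0');g=load('scene0')
for (n,F,im) in(('top',f,a),('scene',g,s)):
    h=cv2.cvtColor(im,cv2.COLOR_BGR2HSV)
    m=((h[...,0]<8)|(h[...,0]>172))&(h[...,1]>150)&(h[...,2]>70)
    k,l,st,c=cv2.connectedComponentsWithStats(m.astype(np.uint8))
    for i in range(1,k):
        if st[i,4]>20: print(n,st[i],c[i].round(1),[onz(F,*c[i],z)[:2].round(0) for z in(30,52,75)])
E
```

```text
top [ 84 127  13   6  61] [ 90.2 129.3] [array([665., 421.]), array([657., 411.]), array([648., 400.])]
top [202 159  32  25 475] [217.3 171.3] [array([570., 124.]), array([564., 121.]), array([558., 118.])]
top [ 87 169  13   8  80] [ 92.9 171.8] [array([565., 403.]), array([559., 393.]), array([553., 383.])]
top [249 181  13  15 150] [255. 188.] [array([534.,  41.]), array([529.,  39.]), array([524.,  38.])]
top [232 223  11  10  81] [236.9 227.5] [array([447.,  77.]), array([444.,  75.]), array([441.,  72.])]
top [227 254   7   7  43] [230.1 256.9] [array([385.,  89.]), array([383.,  86.]), array([381.,  84.])]
scene [188  29  15   5  49] [195.   30.8] [array([1002., 1283.]), array([ 963., 1201.]), array([ 921., 1116.])]
scene [131  68  23   7  29] [142.1  70. ] [array([619., 936.]), array([596., 869.]), array([572., 800.])]
scene [230 112   6   9  27] [233.4 115.3] [array([663., 411.]), array([638., 367.]), array([612., 321.])]
scene [198 123  10  11  62] [202.8 128. ] [array([561., 393.]), array([540., 349.]), array([519., 304.])]
scene [251 164  34  23 444] [267.6 175.3] [array([557.,  98.]), array([537.,  68.]), array([515.,  36.])]
scene [222 187  11  10  91] [227.  191.5] [array([456.,  97.]), array([440.,  67.]), array([423.,  35.])]
scene [193 201   8   7  48] [196.8 204. ] [array([386.,  95.]), array([373.,  64.]), array([360.,  33.])]
```

View pics/z1.png

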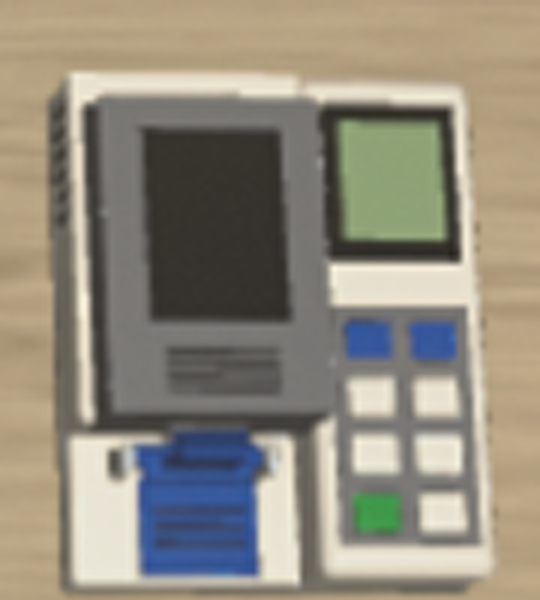

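View pics/z2.png

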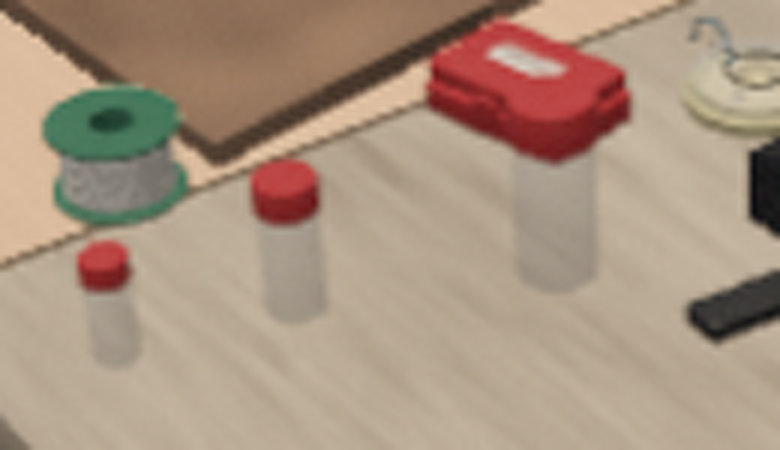

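The middle vial's cap comes out at about 22.6 mm, so it's the one meant, at about (444,75). Next is a rough photometer pose from the top view.

```bash
python3 - <<'E'
from h import *
f=load('top0')
Z=lambda u,v,z:onz(f,365+u/6,145+v/6,z)[:2].round(1)
for p in[(70,585),(68,75),(300,585)]: print('deck',Z(*p,40))
for p in[(105,97),(318,97),(328,412),(112,412)]: print('lid',Z(*p,71))
print('paddle',Z(198,525,34))
print('edge table', [onz(f,u,v,0)[:2].round(0) for u,v in((202,278),(550,283))])
E
```

```text
deck [ 419.2 -219.3]
deck [ 606.  -222.6]
deck [ 420.4 -301.7]
lid [ 588.4 -229.1]
lid [ 590.5 -305.8]
lid [ 476.9 -304.6]
lid [ 475.5 -228.7]
paddle [ 442.1 -267.1]
edge table [array([340., 151.]), array([ 336., -626.])]
```

```bash
cat >> h.py <<'E'
from scipy.spatial.transform import Rotation as Ro
def delta(p,yaw,pos0=None,rpy0=None):
    s=readout.sense(); p0=s['eef_pos'] if pos0 is None else pos0; r=s['tcp_rot'] if rpy0 is None else rpy0
    R=Ro.from_euler('xyz',r); R2=Ro.from_euler('xyz',[np.pi,0,yaw])
    print('clk',round(s['clock'],2),'trans cm',(R.inv().apply(np.array(p)-p0)/10).round(3),'rot',(R.inv()*R2).as_rotvec().round(4),'F',s['contact_force'].round(1))
E
python3 -c "
from h import *
delta([470,-267,350],0)"
```

```text
clk 0.15 trans cm [ 34.13  -20.559   5.434] rot [-1.000e-03  2.000e-04  3.708e-01] F [-0.  -0.4  0. ]
```

Call:
step_arm:
  deltas:
    - {"translation":[3,-1.8,0.5],"rot":[0,0,0.04]}
    - {"translation":[8,-4.8,1.3],"rot":[0,0,0.09]}
    - {"translation":[13.5,-8.1,2.1],"rot":[0,0,0.15]}
    - {"translation":[19,-11.4,3],"rot":[0,0,0.21]}
    - {"translation":[24.5,-14.7,3.9],"rot":[0,0,0.27]}
    - {"translation":[29.5,-17.8,4.7],"rot":[0,0,0.32]}
    - {"translation":[33,-19.9,5.3],"rot":[-0.001,0,0.36]}
    - {"translation":[34.1,-20.6,5.4],"rot":[-0.001,0,0.371]}
  grip: 255

```text
clock: 1.15
eef_pos: [470.7, -264.9, 350.1]
tcp_rot: [3.141, 0.001, 0.002]
contact_force: [-0.6, 0.7, -0.1]
opening: 0.003
```

```bash
python3 -c "
from h import *
f=grab('wrist','w1.png');s=readout.sense();print(s['eef_pos'],s['tcp_rot'],s['opening'],s['contact_force'],s['clock'])"
```

```text
[ 470.79219014 -265.03462455  350.24684754] [3.14141806e+00 2.25486714e-04 1.37755065e-03] 0.002521966111358504 [-0.44968927  1.36959707  0.15390237] 1.2
```

View pics/w1.png

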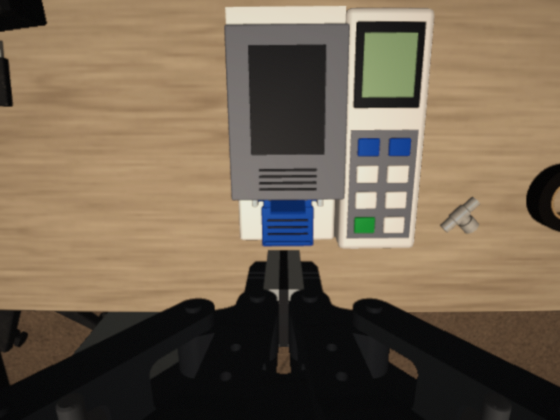

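The wrist view shows the lid at (228..350, 25..200), the blue plate at (262..314, 205..245), and the closed fingers at (285,270). Now I'll measure these.

```bash
python3 - <<'E'
from h import *
f=load('w1'); a=cv2.imread('pics/w1.png')
h=cv2.cvtColor(a,cv2.COLOR_BGR2HSV)
m=((h[...,0]>105)&(h[...,0]<125)&(h[...,1]>150)).astype(np.uint8)
k,l,st,c=cv2.connectedComponentsWithStats(m)
for i in range(1,k):
    if st[i,4]>50:
        x,y,w,hh=st[i,:4]; print(st[i],c[i].round(1),'z34',[onz(f,u,v,34)[:2].round(1) for u,v in((x,y+hh),(x+w,y+hh))])
for p in[(227,25),(350,25),(345,200),(232,200)]: print('lid',onz(f,*p,71)[:2].round(1))
for p in[(240,239),(334,239)]: print('deckfront',onz(f,*p,40)[:2].round(1))
cv2.imwrite('pics/z3.png',cv2.resize(a[170:300,210:350],None,fx=4.4,fy=4.4,interpolation=cv2.INTER_CUBIC))
cv2.imwrite('pics/z4.png',cv2.resize(a[0:130,210:350],None,fx=4.4,fy=4.4,interpolation=cv2.INTER_CUBIC))
E
```

```text
[358 138  22  18 356] [368.1 146.9] z34 [array([ 499.4, -324.4]), array([ 499.5, -342. ])]
[389 138  22  18 373] [399.4 146.5] z34 [array([ 499.5, -349.2]), array([ 499.6, -366.9])]
[ 262  200   51   46 2081] [287.1 222.4] z34 [array([ 422.4, -246.9]), array([ 422.5, -290.4])]
lid [ 587.6 -228.9]
lid [ 587.9 -307. ]
lid [ 472.9 -309.1]
lid [ 472.7 -228.2]
deckfront [ 431.  -229.1]
deckfront [ 431.2 -307.2]
```

View pics/z3.png

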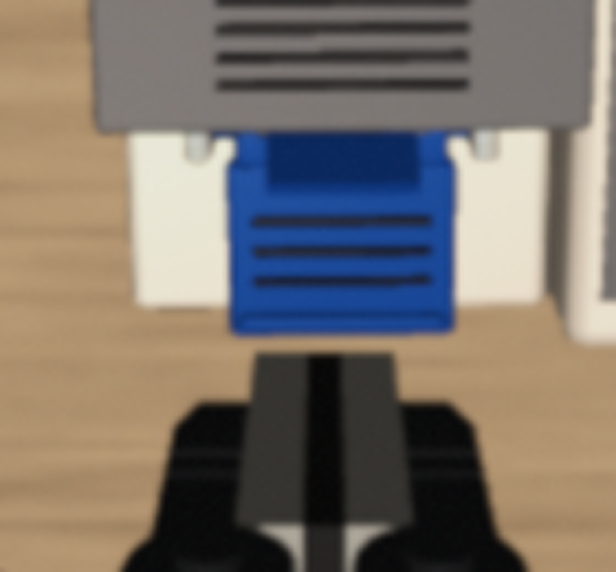

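View pics/z4.png

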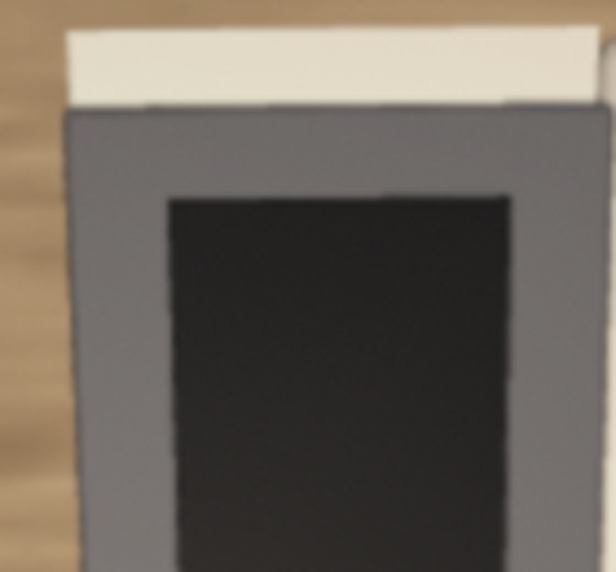

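```bash
python3 -c "
from h import *
delta([440.8,-268.5,216],0)"
```

```text
clk 1.2 trans cm [-2.997  0.34  13.425] rot [0.0002 0.0002 0.0014] F [-0.4  1.4  0.2]
```

Call:
step_arm:
  deltas:
    - {"translation":[-1,0.1,2]}
    - {"translation":[-2.5,0.3,6]}
    - {"translation":[-3,0.34,10]}
    - {"translation":[-3,0.34,12.5]}
    - {"translation":[-3,0.34,13.3]}
    - {"translation":[-3,0.34,13.4]}
    - {"translation":[-3,0.34,13.4]}
    - {"translation":[-3,0.34,13.4]}

```text
schema error: expected keys translation, rot
```

```bash
python3 -c "
from h import *
f=grab('wrist','w2.png');f=grab('scene','s2.png');s=readout.sense();print(s['eef_pos'],s['tcp_rot'],s['contact_force'],s['clock'])
a=cv2.imread('pics/s2.png');b=cv2.imread('pics/w2.png')
cv2.imwrite('pics/z5.png',np.hstack([cv2.resize(a[200:380,300:480],(560,560)),cv2.resize(b[0:420,150:420],(230,360)) if 0 else cv2.copyMakeBorder(cv2.resize(b[180:420,200:360],(240,360)),0,200,0,0,0)]))"
```

```text
[ 469.56138761 -267.0957267   350.66294523] [3.14042329e+00 2.48265289e-04 1.31630067e-03] [-1.63319849 -0.49374502  0.48360541] 1.3
```

View pics/z5.png

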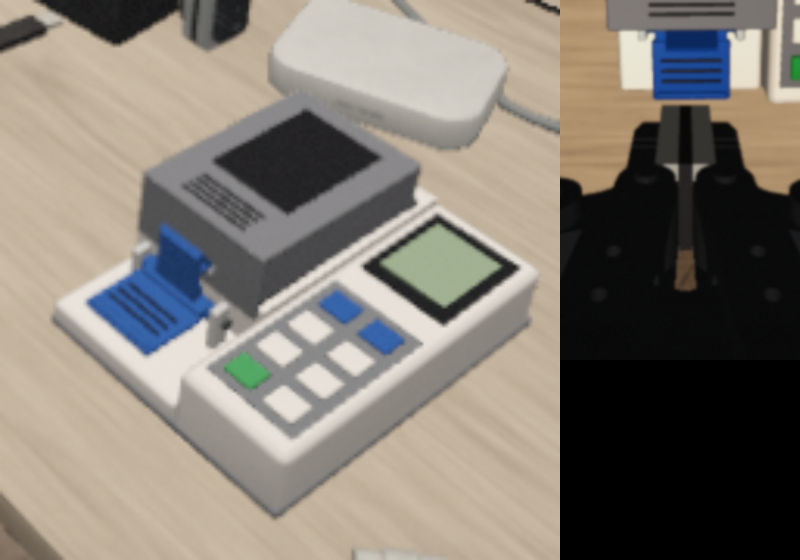

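Scene view: the paddle and its hook are in front of the shut lid, and the key panel stands higher than the front deck. The call was refused because each row needs both keys. I'll re-measure from the settled picture.

```bash
python3 - <<'E'
from h import *
f=load('w2'); a=cv2.imread('pics/w2.png')
h=cv2.cvtColor(a,cv2.COLOR_BGR2HSV)
m=((h[...,0]>105)&(h[...,0]<125)&(h[...,1]>150)).astype(np.uint8)
k,l,st,c=cv2.connectedComponentsWithStats(m)
for i in range(1,k):
    if st[i,4]>500:
        x,y,w,hh=st[i,:4]; print(st[i],'z34',[onz(f,u,v,34)[:2].round(1) for u,v in((x-.5,y+hh-.5),(x+w-.5,y+hh-.5))])
g=cv2.cvtColor(a,cv2.COLOR_BGR2GRAY).astype(int)
print(h[100,215:245,1]);print(h[100,340:365,1]);print(h[0:40,245,2]);print(h[190:215,250,2])
f2=load('w1');print(ray(f2,280,210)[0],ray(f,280,210)[0])
delta([440.8,-268.5,216],0)
E
```

```text
[ 262  200   51   46 2066] z34 [array([ 423.1, -246.5]), array([ 423.1, -290. ])]
[103 103 101 102 102 101 102 101 101 102 101  93  55  19  17  17  17  17
  17  17  17  15  17  15  15  15  15  17  17  17]
[17 15 13 13 16 16 25 36 34 31 29 31 36 41 35 28 21 21 21 22 28 28 28 28
 21]
[160 159 159 159 160 161 174 200 221 225 226 226 226 226 226 226 226 227
 226 227 227 227 227 216 166 109 102 109 109 110 111 111 111 111 111 111
 113 111 111 112]
[128 128 128 129 129 129 129 129 127 137 178 223 230 231 231 231 231 232
 232 232 233 233 233 233 232]
[ 538.43301845 -264.58002814  320.08375962] [ 538.56603175 -264.73331678  320.25916925]
clk 1.3 trans cm [-2.873  0.121 13.467] rot [0.0012 0.0002 0.0013] F [-1.6 -0.5  0.5]
```

Call:
step_arm:
  deltas:
    - {"translation":[-0.5,0,1],"rot":[0,0,0]}
    - {"translation":[-2,0.1,4],"rot":[0,0,0]}
    - {"translation":[-2,0.1,6],"rot":[0,0,0]}
    - {"translation":[-2,0.1,6],"rot":[0,0,0]}
    - {"translation":[-2,0.1,6],"rot":[0,0,0]}
    - {"translation":[-2,0.1,6],"rot":[0,0,0]}

```text
clock: 2.05
eef_pos: [449.9, -268.5, 291.6]
tcp_rot: [3.14, -0.002, -0.001]
contact_force: [0.6, -0.6, 0.6]
opening: 0.001
```

```bash
python3 - <<'E'
from h import *
for i in range(3):
    s=readout.sense(); f=grab('wrist','w3.png'); print(s['eef_pos'].round(2),s['tcp_rot'].round(4),ray(f,280,210)[0].round(2),s['contact_force'].round(1))
a=cv2.imread('pics/w3.png')
h=cv2.cvtColor(a,cv2.COLOR_BGR2HSV)
m=((h[...,0]>105)&(h[...,0]<125)&(h[...,1]>150)).astype(np.uint8)
k,l,st,c=cv2.connectedComponentsWithStats(m)
for i in range(1,k):
    if st[i,4]>500:
        x,y,w,hh=st[i,:4]; print(st[i],'z34',[onz(f,u,v,34)[:2].round(1) for u,v in((x-.5,y+hh-.5),(x+w-.5,y+hh-.5))])
E
```

```text
[ 449.88 -268.49  291.56] [ 3.1398e+00 -1.5000e-03 -5.0000e-04] [ 517.71 -268.33  261.66] [ 0.6 -0.6  0.6]
[ 449.91 -268.34  291.49] [ 3.1398e+00 -1.5000e-03 -3.0000e-04] [ 517.72 -268.18  261.6 ] [-1.1  0.3  0. ]
[ 449.89 -268.23  291.38] [ 3.14e+00 -1.30e-03 -2.00e-04] [ 517.71 -268.05  261.49] [0.5 0.6 1.5]
[373 112  28  23 622] z34 [array([ 500.5, -324.2]), array([ 500.5, -341.8])]
[413 112  28  23 620] z34 [array([ 500.6, -349.3]), array([ 500.7, -367.1])]
[ 246  191   74   60 3425] z34 [array([ 422.7, -242.8]), array([ 422.7, -293.2])]
```

View pics/w3.png

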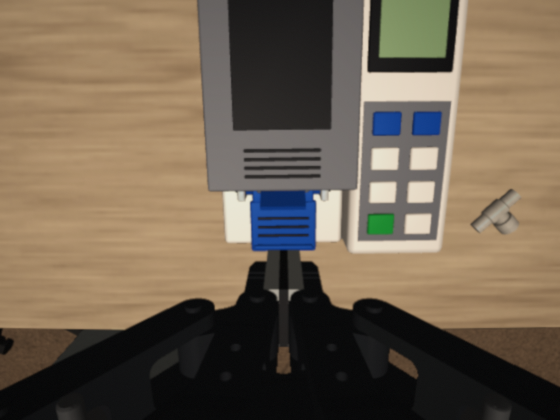

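The plate runs from x 422.7, centred at y of about -268, and the fingers are in line with it. I'll descend to just above.

Call:
step_arm:
  deltas:
    - {"translation":[-0.4,0,1.5],"rot":[0,0,0]}
    - {"translation":[-0.9,0,4.5],"rot":[0,0,0]}
    - {"translation":[-0.9,0,7],"rot":[0,0,0]}
    - {"translation":[-0.9,0,7.6],"rot":[0,0,0]}
    - {"translation":[-0.9,0,7.6],"rot":[0,0,0]}
    - {"translation":[-0.9,0,7.6],"rot":[0,0,0]}
    - {"translation":[-0.9,0,7.6],"rot":[0,0,0]}

```text
clock: 3.08
eef_pos: [441.0, -268.3, 215.5]
tcp_rot: [3.14, -0.002, -0.0]
contact_force: [-0.2, 0.4, 0.5]
opening: 0.003
```

```bash
python3 - <<'E'
from h import *
s=readout.sense(); f=grab('wrist','w4.png'); print(s['eef_pos'].round(2),s['tcp_rot'].round(4),s['contact_force'].round(1))
s=grab('scene','s4.png')
a=cv2.imread('pics/s4.png');b=cv2.imread('pics/w4.png')
cv2.imwrite('pics/z6.png',np.hstack([cv2.resize(a[200:380,300:480],(420,420)),b[:,200:360]]))
E
```

```text
[ 441.01 -268.27  215.45] [ 3.1398e+00 -1.5000e-03 -2.0000e-04] [-0.2  0.4  0.5]
```

View pics/z6.png

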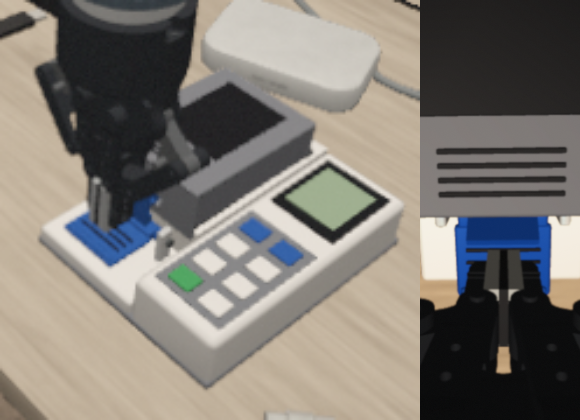

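The fingertips are above the middle of the plate, a few mm clear of it. I'll press by feel in small steps.

Call:
step_arm:
  deltas:
    - {"translation":[0,0,0.1],"rot":[0,0,0]}
    - {"translation":[0,0,0.2],"rot":[0,0,0]}
    - {"translation":[0,0,0.3],"rot":[0,0,0]}
    - {"translation":[0,0,0.4],"rot":[0,0,0]}
    - {"translation":[0,0,0.4],"rot":[0,0,0]}

```text
clock: 3.8
eef_pos: [440.6, -268.1, 210.5]
tcp_rot: [3.141, 0.0, -0.0]
contact_force: [-0.4, -0.4, 0.3]
opening: 0.001
```

Call:
step_arm:
  deltas:
    - {"translation":[0,0,0.05],"rot":[0,0,0]}
    - {"translation":[0,0,0.1],"rot":[0,0,0]}
    - {"translation":[0,0,0.1],"rot":[0,0,0]}

```text
clock: 4.18
eef_pos: [440.6, -268.1, 209.6]
tcp_rot: [3.141, -0.0, -0.0]
contact_force: [0.9, -0.0, -1.1]
opening: -0.003
```

Call:
step_arm:
  deltas:
    - {"translation":[0,0,0.05],"rot":[0,0,0]}
    - {"translation":[0,0,0.1],"rot":[0,0,0]}
    - {"translation":[0,0,0.1],"rot":[0,0,0]}

```text
clock: 4.55
eef_pos: [440.7, -268.1, 208.6]
tcp_rot: [3.141, -0.0, -0.0]
contact_force: [0.4, 0.4, -0.2]
opening: -0.002
```

Call:
step_arm:
  deltas:
    - {"translation":[0,0,0.05],"rot":[0,0,0]}
    - {"translation":[0,0,0.1],"rot":[0,0,0]}
    - {"translation":[0,0,0.1],"rot":[0,0,0]}

```text
clock: 4.92
eef_pos: [440.6, -268.1, 207.6]
tcp_rot: [3.141, -0.0, -0.0]
contact_force: [0.3, -0.1, 0.3]
opening: 0.002
```

Call:
step_arm:
  deltas:
    - {"translation":[0,0,0.05],"rot":[0,0,0]}
    - {"translation":[0,0,0.1],"rot":[0,0,0]}
    - {"translation":[0,0,0.1],"rot":[0,0,0]}

```text
clock: 5.3
eef_pos: [440.7, -268.1, 206.6]
tcp_rot: [3.141, -0.0, -0.0]
contact_force: [-0.0, 0.1, 0.5]
opening: -0.003
```

Call:
step_arm:
  deltas:
    - {"translation":[0,0,0.05],"rot":[0,0,0]}
    - {"translation":[0,0,0.1],"rot":[0,0,0]}
    - {"translation":[0,0,0.1],"rot":[0,0,0]}

```text
clock: 5.68
eef_pos: [440.7, -268.1, 205.8]
tcp_rot: [3.141, -0.0, -0.0]
contact_force: [-1.5, -0.3, 3.9]
opening: -0.003
```

Call:
step_arm:
  deltas:
    - {"translation":[0,0,0.05],"rot":[0,0,0]}
    - {"translation":[0,0,0.1],"rot":[0,0,0]}
    - {"translation":[0,0,0.1],"rot":[0,0,0]}

```text
clock: 6.05
eef_pos: [440.6, -268.1, 204.7]
tcp_rot: [3.141, 0.0, -0.0]
contact_force: [-2.2, -0.1, 4.9]
opening: -0.001
```

Contact is at about TCP 206. From here, 0.5 mm steps.

Call:
step_arm:
  deltas:
    - {"translation":[0,0,0.05],"rot":[0,0,0]}
    - {"translation":[0,0,0.05],"rot":[0,0,0]}

```text
clock: 6.3
eef_pos: [440.6, -268.1, 204.1]
tcp_rot: [3.141, 0.0, -0.0]
contact_force: [-1.8, -0.3, 4.2]
opening: -0.0
```

Call:
step_arm:
  deltas:
    - {"translation":[0,0,0.05],"rot":[0,0,0]}
    - {"translation":[0,0,0.05],"rot":[0,0,0]}

```text
clock: 6.55
eef_pos: [440.6, -268.1, 203.6]
tcp_rot: [3.141, 0.0, -0.0]
contact_force: [-2.7, -0.9, 3.6]
opening: -0.003
```

```bash
python3 - <<'E'
from h import *
f=grab('wrist','w5.png')
s=readout.sense(); print(s['eef_pos'].round(2),s['contact_force'].round(1))
E
```

```text
[ 440.55 -268.07  203.59] [-2.7 -0.1  4. ]
```

View pics/w5.png

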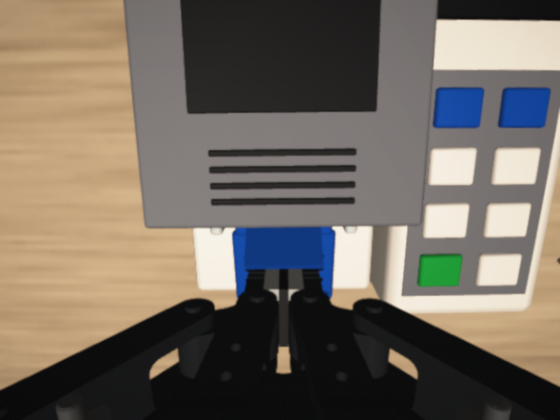

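The lid is still shut, with the fingers on the plate at (285,285). I'll keep pressing.

Call:
step_arm:
  deltas:
    - {"translation":[0,0,0.05],"rot":[0,0,0]}
    - {"translation":[0,0,0.05],"rot":[0,0,0]}

```text
clock: 6.85
eef_pos: [440.6, -268.1, 203.2]
tcp_rot: [3.141, 0.0, -0.0]
contact_force: [-3.0, -0.2, 5.9]
opening: 0.001
```

```bash
python3 - <<'E'
from h import *
f=grab('wrist','w6.png');f=grab('wrist','w6.png')
s=readout.sense(); print(s['eef_pos'].round(2),s['contact_force'].round(1))
print(np.abs(cv2.imread('pics/w6.png').astype(int)-cv2.imread('pics/w5.png')).mean())
E
```

```text
[ 440.61 -268.12  203.27] [-3.2  0.1  6.8]
25.72295068027211
```

Call:
step_arm:
  deltas:
    - {"translation":[0,0,-0.05],"rot":[0,0,0]}
    - {"translation":[0,0,-0.2],"rot":[0,0,0]}
    - {"translation":[0,0,-0.5],"rot":[0,0,0]}
    - {"translation":[0,0,-0.8],"rot":[0,0,0]}
    - {"translation":[0,0,-0.8],"rot":[0,0,0]}
    - {"translation":[0,0,-0.8],"rot":[0,0,0]}
    - {"translation":[0,0,-0.8],"rot":[0,0,0]}
    - {"translation":[0,0,-0.8],"rot":[0,0,0]}

```text
clock: 7.95
eef_pos: [440.7, -268.1, 211.1]
tcp_rot: [3.141, -0.0, -0.0]
contact_force: [0.2, 0.3, 0.5]
opening: -0.001
```

```bash
python3 - <<'E'
from h import *
grab('wrist','w7.png');grab('scene','s7.png')
s=readout.sense(); print(s['eef_pos'].round(2),s['contact_force'].round(1))
a=cv2.imread('pics/s7.png');b=cv2.imread('pics/w7.png')
cv2.imwrite('pics/z7.png',np.hstack([cv2.resize(a[180:380,290:490],(400,420)),b[:,100:460]]))
E
```

```text
[ 440.65 -268.07  211.1 ] [ 0.4 -0.1 -0.1]
```

View pics/z7.png

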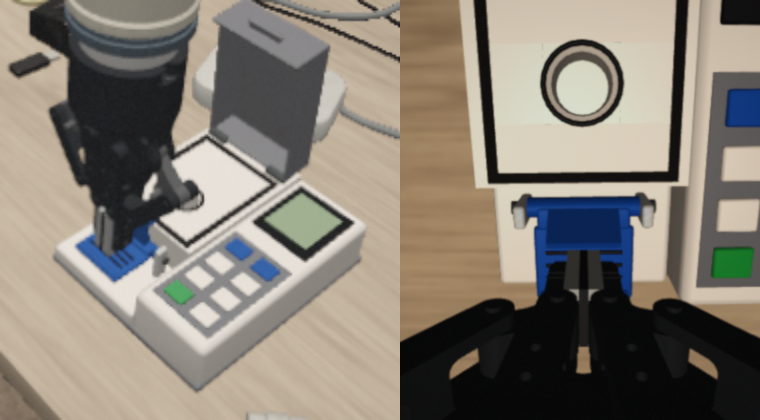

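The lid is fully open, and the well shows in the wrist picture at about (282,82). Next I'll measure the well and then the vial.

```bash
python3 - <<'E'
from h import *
f=load('w7'); a=cv2.imread('pics/w7.png')
g=cv2.cvtColor(a,cv2.COLOR_BGR2GRAY)
sub=(g[30:135,230:340]<60).astype(np.uint8)
cs,hi=cv2.findContours(sub,cv2.RETR_CCOMP,cv2.CHAIN_APPROX_NONE)
for c in cs:
    if len(c)>60:
        e=cv2.fitEllipse(c); u,v=e[0][0]+230,e[0][1]+30
        print(len(c),u,v,e[1],onz(f,u,v,40).round(2))
        print(' diam y', onz(f,u+e[1][0]/2,v,40)[1]-onz(f,u-e[1][0]/2,v,40)[1])
E
```

```text
236 281.542236328125 82.49297332763672 (80.88465118408203, 85.06079864501953) [ 516.64 -267.4    40.  ]
 diam y -30.16549712552319
214 281.6661949157715 82.84712219238281 (74.07811737060547, 77.46717834472656) [ 516.51 -267.44   40.  ]
 diam y -27.63181285903181
```

```bash
python3 - <<'E'
from h import *
s=readout.sense(); print(s['qpos'].round(3),s['clock'])
delta([444,75,330],3.1415)
E
```

```text
[-5.490e-01  4.610e-01  2.006e+00 -1.000e-03  6.740e-01  1.023e+00] 8.05
clk 8.05 trans cm [  0.33  -34.296 -11.921] rot [-1.0000e-04 -1.4000e-03  3.1415e+00] F [ 0.4 -0.1 -0.1]
```

Call:
step_arm:
  deltas:
    - {"translation":[0,0,-2],"rot":[0,0,0]}
    - {"translation":[0,0,-6],"rot":[0,0,-0.1]}
    - {"translation":[0,-2,-10],"rot":[0,0,-0.27]}
    - {"translation":[0,-6,-12],"rot":[0,0,-0.44]}
    - {"translation":[0,-10,-12],"rot":[0,0,-0.61]}
    - {"translation":[0,-14,-12],"rot":[0,0,-0.78]}
    - {"translation":[0,-18,-12],"rot":[0,0,-0.95]}
    - {"translation":[0,-22,-12],"rot":[0,0,-1.12]}
  grip: 90
  squeeze: 25

```text
clock: 9.05
eef_pos: [440.5, -46.7, 331.1]
tcp_rot: [3.141, 0.001, 1.125]
contact_force: [0.3, -0.3, -0.2]
opening: 0.647
```

```bash
python3 - <<'E'
from h import *
delta([444,75,330],3.1415)
E
```

```text
clk 9.05 trans cm [11.136 -4.932  0.095] rot [-1.0000e-04  1.3000e-03 -2.0163e+00] F [ 0.3 -0.3 -0.2]
```

Call:
step_arm:
  deltas:
    - {"translation":[3,-1.3,0],"rot":[0,0,-0.17]}
    - {"translation":[6,-2.6,0],"rot":[0,0,-0.34]}
    - {"translation":[9,-4,0],"rot":[0,0,-0.51]}
    - {"translation":[11,-4.9,0],"rot":[0,0,-0.68]}
    - {"translation":[11.1,-4.9,0],"rot":[0,0,-0.85]}
    - {"translation":[11.1,-4.9,0],"rot":[0,0,-1.02]}
    - {"translation":[11.1,-4.9,0],"rot":[0,0,-1.19]}
    - {"translation":[11.1,-4.9,0],"rot":[0,0,-1.36]}

```text
clock: 10.05
eef_pos: [444.9, 73.3, 330.9]
tcp_rot: [-3.141, 0.001, 2.486]
contact_force: [0.5, 0.3, -0.7]
opening: 0.641
```

Call:
step_arm:
  deltas:
    - {"translation":[0,0,0],"rot":[0,0,-0.17]}
    - {"translation":[0,0,0],"rot":[0,0,-0.34]}
    - {"translation":[0,0,0],"rot":[0,0,-0.51]}
    - {"translation":[0,0,0],"rot":[0,0,-0.656]}
    - {"translation":[0,0,0],"rot":[0,0,-0.656]}
    - {"translation":[0,0,0],"rot":[0,0,-0.656]}

```text
clock: 10.8
eef_pos: [444.9, 73.3, 330.8]
tcp_rot: [-3.141, 0.0, 3.133]
contact_force: [0.3, 0.2, 0.2]
opening: 0.641
```

```bash
python3 - <<'E'
from h import *
s=readout.sense();f=grab('wrist','w8.png'); print(s['eef_pos'].round(2),s['tcp_rot'].round(4),s['clock'],s['qpos'].round(2),proj(f,[444,75,52]))
a=cv2.imread('pics/w8.png');h=cv2.cvtColor(a,cv2.COLOR_BGR2HSV)
m=((h[...,0]<8)|(h[...,0]>172))&(h[...,1]>150)&(h[...,2]>70)
k,l,st,c=cv2.connectedComponentsWithStats(m.astype(np.uint8))
for i in range(1,k):
    if st[i,4]>50: print(st[i],c[i].round(1),onz(f,*c[i],52).round(1))
E
```

```text
[444.93  73.27 330.83] [-3.1406e+00  2.0000e-04  3.1326e+00] 10.8 [ 0.16  0.18  2.06 -0.    0.9  -1.4 ] [285.62316148 204.24248891]
[290 103  24  24 469] [301.7 114.4] [381.5  86.2  52. ]
[269 185  31  33 796] [284.  201.2] [441.7  73.9  52. ]
[ 215  289   42   45 1469] [236.  311.3] [530.8  35.5  52. ]
[ 302  303   63   57 2072] [330.2 331.1] [549.5 109.9  52. ]
```

View pics/w8.png

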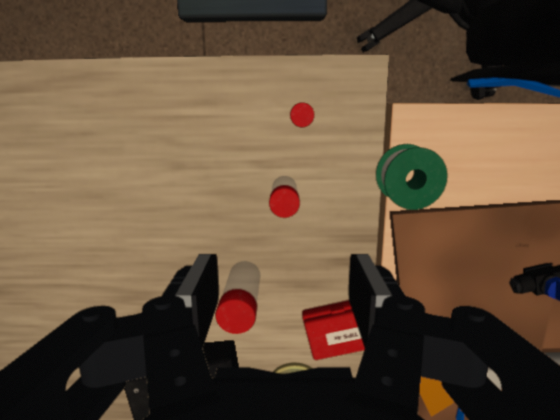

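The wrist view shows the target vial's cap at (284,202) between the open jaws' lanes, with the small vial at (302,114) and the large one at (237,311).

```bash
python3 - <<'E'
from h import *
f=load('w8');a=cv2.imread('pics/w8.png')
p=onz(f,284.3,202.3,52);print(p)
cv2.imwrite('pics/z8.png',cv2.resize(a[160:240,240:330],None,fx=6,fy=6,interpolation=cv2.INTER_CUBIC))
delta([p[0],p[1],330.8],3.1415927);delta([p[0],p[1],206],3.1415927)
E
```

```text
[442.5499255   74.06197929  52.        ]
clk 10.85 trans cm [0.24  0.076 0.004] rot [-0.001   0.0002 -0.0084] F [-0.4 -0.4  0. ]
clk 10.85 trans cm [ 0.242  0.088 12.484] rot [-0.001   0.0002 -0.0084] F [-0.4 -0.4  0. ]
```

View pics/z8.png

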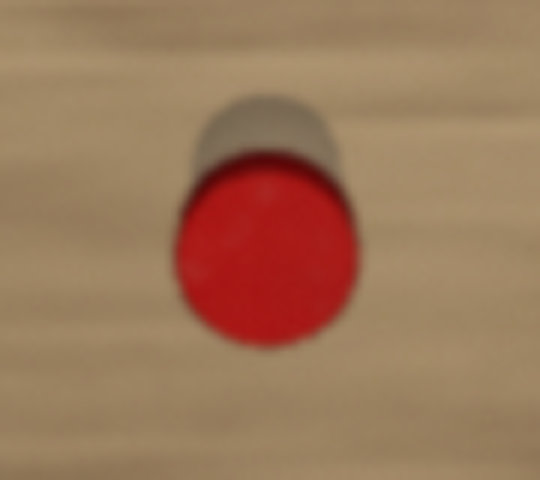

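The cap's top circle is centred at about (284.5,202.8). I'll descend over it.

Call:
step_arm:
  deltas:
    - {"translation":[0.1,0,2],"rot":[0,0,-0.008]}
    - {"translation":[0.22,0.08,5],"rot":[-0.001,0,-0.008]}
    - {"translation":[0.22,0.08,8],"rot":[-0.001,0,-0.008]}
    - {"translation":[0.22,0.08,9.5],"rot":[-0.001,0,-0.008]}
    - {"translation":[0.22,0.08,9.5],"rot":[-0.001,0,-0.008]}
    - {"translation":[0.22,0.08,9.5],"rot":[-0.001,0,-0.008]}

```text
clock: 11.6
eef_pos: [443.3, 74.1, 236.6]
tcp_rot: [3.141, 0.001, -3.14]
contact_force: [0.4, 0.3, -0.4]
opening: 0.646
```

```bash
python3 - <<'E'
from h import *
s=readout.sense();f=grab('wrist','w9.png'); print(s['eef_pos'].round(2),s['tcp_rot'].round(4),s['clock'])
delta([442.5,74.1,206],3.1415927)
E
```

```text
[443.27  74.07 236.59] [ 3.1414e+00  1.2000e-03 -3.1398e+00] 11.6
clk 11.65 trans cm [8.900e-02 1.000e-03 3.074e+00] rot [0.0003 0.0017 0.0019] F [ 0.6 -0.2  0.2]
```

View pics/w9.png

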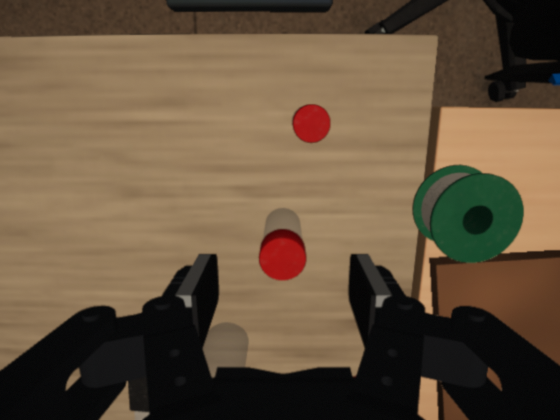

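The jaws straddle the vial cap at (283,253), and the spool is well clear at (470,215). Now I descend and grip.

Call:
step_arm:
  deltas:
    - {"translation":[0.06,0,1],"rot":[0,0,0]}
    - {"translation":[0.06,0,2.2],"rot":[0,0,0]}
    - {"translation":[0.06,0,2.9],"rot":[0,0,0]}
    - {"translation":[0.06,0,3],"rot":[0,0,0]}
    - {"translation":[0.06,0,3],"rot":[0,0,0]}
    - {"translation":[0.06,0,3],"rot":[0,0,0]}

```text
clock: 12.4
eef_pos: [442.4, 74.0, 206.0]
tcp_rot: [3.142, 0.001, -3.139]
contact_force: [0.4, -0.2, 0.8]
opening: 0.648
```

Call:
step_arm:
  deltas:
    - {"translation":[0,0,0],"rot":[0,0,0]}
    - {"translation":[0,0,0],"rot":[0,0,0]}
    - {"translation":[0,0,0],"rot":[0,0,0]}
    - {"translation":[0,0,0],"rot":[0,0,0]}
    - {"translation":[0,0,0],"rot":[0,0,0]}
    - {"translation":[0,0,0],"rot":[0,0,0]}
  grip: 255
  squeeze: 25

```text
clock: 13.15
eef_pos: [442.4, 74.0, 206.0]
tcp_rot: [3.142, 0.001, -3.139]
contact_force: [-0.7, -1.0, 5.1]
opening: 0.246
```

```bash
python3 - <<'E'
from h import *
s=readout.sense();f=grab('wrist','w10.png');f=grab('scene','s10.png'); print(s['eef_pos'].round(2),s['tcp_rot'].round(4),s['clock'],s['opening']*85)
a=cv2.imread('pics/s10.png');b=cv2.imread('pics/w10.png')
cv2.imwrite('pics/z10.png',np.hstack([cv2.resize(a[100:260,150:310],(420,420)),b[:,110:450]]))
E
```

```text
[442.37  74.03 206.04] [ 3.1415e+00  7.0000e-04 -3.1394e+00] 13.15 20.910694910966402
```

View pics/z10.png

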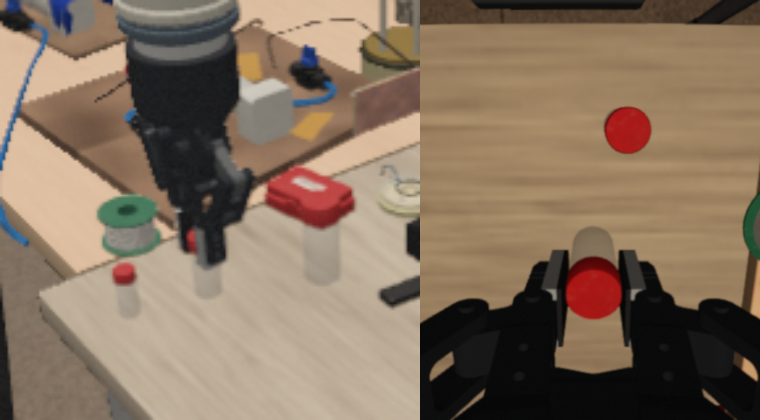

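The grasp is good at a 20.9 mm opening. I'll lift and check how it hangs.

Call:
step_arm:
  deltas:
    - {"translation":[0,0,-0.5],"rot":[0,0,0]}
    - {"translation":[0,0,-2],"rot":[0,0,0]}
    - {"translation":[0,0,-5],"rot":[0,0,0]}
    - {"translation":[0,0,-8],"rot":[0,0,0]}
    - {"translation":[0,0,-11],"rot":[0,0,0]}
    - {"translation":[0,0,-12],"rot":[0,0,0]}
    - {"translation":[0,0,-12],"rot":[0,0,0]}
    - {"translation":[0,0,-12],"rot":[0,0,0]}

```text
clock: 14.25
eef_pos: [441.7, 73.9, 325.0]
tcp_rot: [-3.141, -0.001, -3.139]
contact_force: [0.6, 0.7, 0.3]
opening: 0.247
```

```bash
python3 - <<'E'
from h import *
s=readout.sense();f=grab('wrist','w11.png');g=grab('scene','s11.png'); print(s['eef_pos'].round(2),s['tcp_rot'].round(4),s['clock'],s['opening']*85,s['contact_force'].round(1))
a=cv2.imread('pics/s11.png');b=cv2.imread('pics/w11.png')
cv2.imwrite('pics/z11.png',np.hstack([cv2.resize(a[100:240,150:290],(420,420)),b[:,110:450]]))
h=cv2.cvtColor(b,cv2.COLOR_BGR2HSV)
m=((h[...,0]<8)|(h[...,0]>172))&(h[...,1]>150)&(h[...,2]>60)
k,l,st,c=cv2.connectedComponentsWithStats(m.astype(np.uint8))
for i in range(1,k):
    if st[i,4]>500: print(st[i],c[i].round(1),proj(f,s['eef_pos']+[0,0,-154]))
delta([516.5,-267.4,330],3.14159)
E
```

```text
[441.75  73.91 324.96] [-3.1413e+00 -1.4000e-03 -3.1394e+00] 14.25 21.010545439320506 [0.6 0.7 0.3]
[ 255  257   57   62 2861] [283.2 288. ] [282.55761036 293.08742367]
[300 316  23  53 632] [310.9 343.4] [282.55761036 293.08742367]
clk 14.35 trans cm [ -7.394 -34.149  -0.522] rot [-0.0003 -0.0018  0.0022] F [ 1.1  0.3 -0.3]
```

View pics/z11.png

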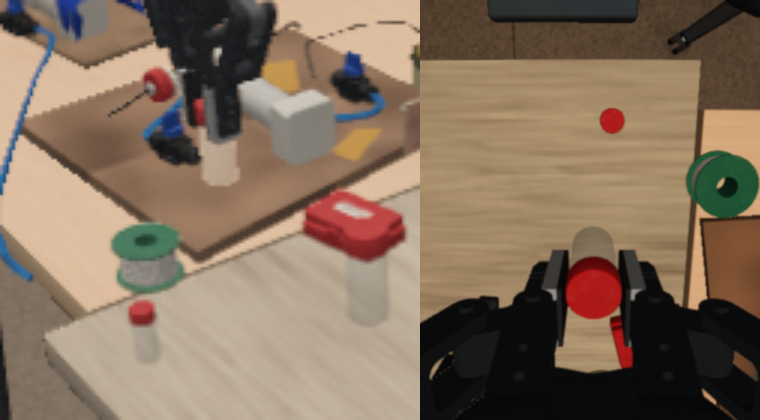

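The vial hangs upright in the jaws, with the cap's top circle centred at about (283,290). I'll move beside the well and re-measure it with the camera in this same orientation.

```bash
python3 - <<'E'
from h import *
delta([500,-200,330],3.14159)
E
```

```text
clk 14.35 trans cm [ -5.759 -27.406  -0.521] rot [-0.0003 -0.0018  0.0022] F [ 1.1  0.3 -0.3]
```

Call:
step_arm:
  deltas:
    - {"translation":[-0.5,-2,-0.5],"rot":[0,0,0]}
    - {"translation":[-1.5,-7,-0.5],"rot":[0,0,0]}
    - {"translation":[-2.6,-12,-0.5],"rot":[0,0,0]}
    - {"translation":[-3.6,-17,-0.5],"rot":[0,0,0]}
    - {"translation":[-4.7,-22,-0.5],"rot":[0,0,0]}
    - {"translation":[-5.5,-26,-0.5],"rot":[0,0,0]}
    - {"translation":[-5.8,-27.4,-0.5],"rot":[0,-0.002,0.002]}
    - {"translation":[-5.8,-27.4,-0.5],"rot":[0,-0.002,0.002]}

```text
clock: 15.35
eef_pos: [500.6, -200.1, 330.0]
tcp_rot: [3.141, 0.001, 3.14]
contact_force: [0.3, -0.1, -0.8]
opening: 0.253
```

Call:
step_arm:
  deltas:
    - {"translation":[0,0,0],"rot":[0,0,0]}
    - {"translation":[0,0,0],"rot":[0,0,0]}

```text
clock: 15.6
eef_pos: [500.6, -198.7, 330.8]
tcp_rot: [3.141, 0.002, -3.14]
contact_force: [-0.5, -0.6, 0.2]
opening: 0.25
```

```bash
python3 - <<'E'
from h import *
s=readout.sense();f=grab('wrist','w12.png'); print(s['eef_pos'].round(2),s['tcp_rot'].round(4),s['clock'],s['opening']*85,s['contact_force'].round(1),proj(f,[516.5,-267.4,40]))
E
```

```text
[ 500.64 -198.71  330.81] [ 3.1413e+00  1.8000e-03 -3.1400e+00] 15.6 21.275983346341935 [-0.5 -0.6  0.2] [192.65805306 220.56769538]
```

View pics/w12.png

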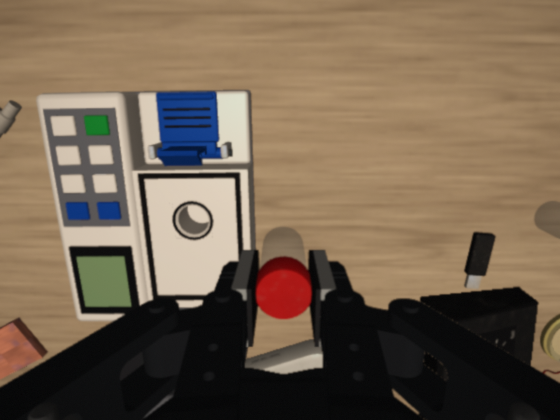

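The well is at (193,221), the held cap at (284,288), and the paddle at (190,115). Now I'll fit both circles.

```bash
python3 - <<'E'
from h import *
f=load('w12'); a=cv2.imread('pics/w12.png'); s=readout.sense()
g=cv2.cvtColor(a,cv2.COLOR_BGR2GRAY)
sub=(g[190:250,165:222]<70).astype(np.uint8)
for c in cv2.findContours(sub,cv2.RETR_CCOMP,cv2.CHAIN_APPROX_NONE)[0]:
    if 60<len(c)<200:
        e=cv2.fitEllipse(c); u,v=e[0][0]+165,e[0][1]+190; print('well',len(c),u,v,e[1],onz(f,u,v,40).round(2))
h=cv2.cvtColor(a,cv2.COLOR_BGR2HSV)
red=((h[...,0]<8)|(h[...,0]>172))&(h[...,1]>150)
print('V col',h[250:325,284,2])
for th in(120,140,150):
    m=(red&(h[...,2]>th)).astype(np.uint8)[240:330,245:325].copy()
    c=max(cv2.findContours(m,cv2.RETR_EXTERNAL,cv2.CHAIN_APPROX_NONE)[0],key=len)
    (u,v),r=cv2.minEnclosingCircle(c); e=cv2.fitEllipse(c)
    u,v=e[0][0]+245,e[0][1]+240; print('cap',th,u,v,e[1],r)
    for zt in(154,): print(onz(f,u,v,330.8-zt).round(2), 'rel tcp',(onz(f,u,v,330.8-zt)-[500.64,-198.71,0]).round(2))
E
```

```text
well 106 192.2470359802246 220.08744049072266 (35.56748962402344, 38.962764739990234) [ 516.12 -267.69   40.  ]
well 102 192.4324188232422 220.28180694580078 (34.512020111083984, 37.53309631347656) [ 516.27 -267.56   40.  ]
V col [135 134 134 134 133 122 100  81  77  79  81  83  87  90  92  95  98 101
 112 132 155 169 172 171 170 170 170 171 171 172 171 172 171 171 171 170
 171 170 171 170 171 170 170 169 169 169 169 168 167 167 167 168 169 168
 168 167 169 167 168 169 170 169 168 169 169 168 168 168 167 167 163 159
 157 158 160]
cap 120 283.3241195678711 293.6748161315918 (49.49977111816406, 54.74065399169922) 27.545881271362305
[ 501.41 -198.34  176.8 ] rel tcp [  0.77   0.37 176.8 ]
cap 140 283.2964744567871 294.1220016479492 (48.68101501464844, 53.80131530761719) 27.095670700073242
[ 501.6  -198.35  176.8 ] rel tcp [  0.96   0.36 176.8 ]
cap 150 283.2394142150879 294.3432960510254 (48.31568145751953, 53.13494873046875) 26.98827362060547
[ 501.7  -198.37  176.8 ] rel tcp [  1.06   0.34 176.8 ]
```

Both views agree on the well, (516.2..516.5, -267.5). The vial sits about (0.7, 0.2) from the TCP axis. I'll move over the well.

```bash
python3 - <<'E'
from h import *
delta([515.7,-267.7,330.8],3.14159);delta([515.7,-267.7,252],3.14159)
E
```

```text
clk 15.65 trans cm [-1.489 -6.887  0.01 ] rot [0.0002 0.002  0.0015] F [ 0.5  0.8 -0.7]
clk 15.65 trans cm [-1.474 -6.889  7.89 ] rot [0.0002 0.002  0.0015] F [ 0.5  0.8 -0.7]
```

Call:
step_arm:
  deltas:
    - {"translation":[-0.3,-1.5,0],"rot":[0,0,0]}
    - {"translation":[-1,-4.5,0],"rot":[0,0.001,0]}
    - {"translation":[-1.4,-6.5,0],"rot":[0,0.001,0.001]}
    - {"translation":[-1.5,-6.9,1],"rot":[0,0.002,0.0015]}
    - {"translation":[-1.5,-6.9,3],"rot":[0,0.002,0.0015]}
    - {"translation":[-1.5,-6.9,5.5],"rot":[0,0.002,0.0015]}
    - {"translation":[-1.5,-6.9,7],"rot":[0,0.002,0.0015]}
    - {"translation":[-1.5,-6.9,7.4],"rot":[0,0.002,0.0015]}

```text
clock: 16.65
eef_pos: [515.6, -268.4, 255.7]
tcp_rot: [3.141, -0.002, 3.14]
contact_force: [-0.5, -0.2, 0.4]
opening: 0.246
```

Call:
step_arm:
  deltas:
    - {"translation":[0,0,0],"rot":[0,0,0]}
    - {"translation":[0,0,0],"rot":[0,0,0]}
    - {"translation":[0,0,0],"rot":[0,0,0]}
    - {"translation":[0,0,0],"rot":[0,0,0]}

```text
clock: 17.15
eef_pos: [516.1, -268.9, 257.3]
tcp_rot: [-3.141, 0.001, 3.14]
contact_force: [0.0, -0.0, -1.0]
opening: 0.248
```

```bash
python3 - <<'E'
from h import *
s=readout.sense();f=grab('wrist','w13.png');grab('scene','s13.png'); print(s['eef_pos'].round(2),s['tcp_rot'].round(4),s['clock'],s['opening']*85,s['contact_force'].round(1))
a=cv2.imread('pics/s13.png');b=cv2.imread('pics/w13.png')
cv2.imwrite('pics/z13.png',np.hstack([cv2.resize(a[180:380,290:490],(420,420)),b[:,110:450]]))
delta([515.7,-267.7,252],3.14159)
E
```

```text
[ 516.07 -268.91  257.31] [-3.1413e+00  8.0000e-04  3.1403e+00] 17.15 21.03949262997285 [ 0. -0. -1.]
clk 17.25 trans cm [0.031 0.119 0.51 ] rot [-0.0001  0.0005 -0.0013] F [-0.4  0.   0.1]
```

View pics/z13.png

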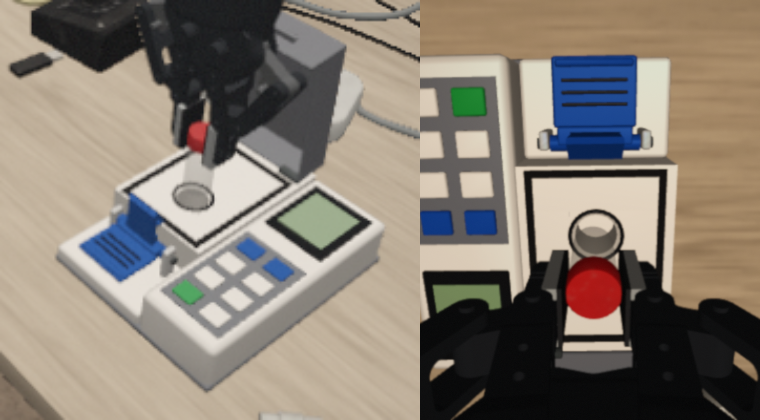

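The vial hangs just above the well mouth in both views. I'll make a small correction, then lower it slowly by feel.

Call:
step_arm:
  deltas:
    - {"translation":[0.03,0.12,0],"rot":[0,0,0]}
    - {"translation":[0.03,0.12,0.3],"rot":[0,0,0]}
    - {"translation":[0.03,0.12,0.5],"rot":[0,0,0]}
    - {"translation":[0.03,0.12,0.5],"rot":[0,0,0]}
    - {"translation":[0.03,0.12,0.5],"rot":[0,0,0]}

```text
clock: 17.88
eef_pos: [515.7, -267.7, 251.8]
tcp_rot: [3.142, 0.0, 3.14]
contact_force: [0.2, -1.0, 0.1]
opening: 0.247
```

Call:
step_arm:
  deltas:
    - {"translation":[0,0,0.2],"rot":[0,0,0]}
    - {"translation":[0,0,0.4],"rot":[0,0,0]}
    - {"translation":[0,0,0.6],"rot":[0,0,0]}
    - {"translation":[0,0,0.6],"rot":[0,0,0]}

```text
clock: 18.38
eef_pos: [515.6, -267.6, 245.6]
tcp_rot: [3.141, -0.0, 3.14]
contact_force: [-0.4, 0.9, 0.1]
opening: 0.244
```

Call:
step_arm:
  deltas:
    - {"translation":[0,0,0.1],"rot":[0,0,0]}
    - {"translation":[0,0,0.2],"rot":[0,0,0]}
    - {"translation":[0,0,0.2],"rot":[0,0,0]}

```text
clock: 18.75
eef_pos: [515.7, -267.7, 243.8]
tcp_rot: [3.141, 0.0, 3.14]
contact_force: [-0.5, -0.0, 0.1]
opening: 0.244
```

Bottom is at z of about 38, inside the chamfer with no contact. Continuing.

Call:
step_arm:
  deltas:
    - {"translation":[0,0,0.1],"rot":[0,0,0]}
    - {"translation":[0,0,0.2],"rot":[0,0,0]}
    - {"translation":[0,0,0.3],"rot":[0,0,0]}
    - {"translation":[0,0,0.3],"rot":[0,0,0]}

```text
clock: 19.25
eef_pos: [515.6, -267.6, 240.8]
tcp_rot: [3.141, -0.0, 3.14]
contact_force: [-0.4, 0.8, -0.6]
opening: 0.247
```

Call:
step_arm:
  deltas:
    - {"translation":[0,0,0.2],"rot":[0,0,0]}
    - {"translation":[0,0,0.4],"rot":[0,0,0]}
    - {"translation":[0,0,0.5],"rot":[0,0,0]}
    - {"translation":[0,0,0.5],"rot":[0,0,0]}

```text
clock: 19.75
eef_pos: [515.6, -267.7, 235.8]
tcp_rot: [3.141, 0.0, 3.14]
contact_force: [-0.8, 0.3, 0.8]
opening: 0.247
```

Call:
step_arm:
  deltas:
    - {"translation":[0,0,0.2],"rot":[0,0,0]}
    - {"translation":[0,0,0.4],"rot":[0,0,0]}
    - {"translation":[0,0,0.5],"rot":[0,0,0]}
    - {"translation":[0,0,0.5],"rot":[0,0,0]}

```text
clock: 20.25
eef_pos: [515.6, -267.6, 230.8]
tcp_rot: [3.141, -0.0, 3.14]
contact_force: [0.1, -0.1, -0.2]
opening: 0.248
```

Call:
step_arm:
  deltas:
    - {"translation":[0,0,0.2],"rot":[0,0,0]}
    - {"translation":[0,0,0.5],"rot":[0,0,0]}
    - {"translation":[0,0,0.8],"rot":[0,0,0]}
    - {"translation":[0,0,1.0],"rot":[0,0,0]}
    - {"translation":[0,0,1.0],"rot":[0,0,0]}

```text
clock: 20.88
eef_pos: [515.6, -267.6, 220.7]
tcp_rot: [3.141, -0.0, 3.14]
contact_force: [0.4, -0.4, -0.1]
opening: 0.246
```

Call:
step_arm:
  deltas:
    - {"translation":[0,0,0.1],"rot":[0,0,0]}
    - {"translation":[0,0,0.2],"rot":[0,0,0]}
    - {"translation":[0,0,0.2],"rot":[0,0,0]}

```text
clock: 21.25
eef_pos: [515.7, -267.6, 218.8]
tcp_rot: [3.142, 0.0, 3.14]
contact_force: [0.1, -0.4, -0.7]
opening: 0.247
```

Call:
step_arm:
  deltas:
    - {"translation":[0,0,0.1],"rot":[0,0,0]}
    - {"translation":[0,0,0.1],"rot":[0,0,0]}

```text
clock: 21.5
eef_pos: [515.6, -267.6, 217.8]
tcp_rot: [3.142, 0.0, 3.14]
contact_force: [0.3, -0.1, -1.0]
opening: 0.25
```

Call:
step_arm:
  deltas:
    - {"translation":[0,0,0.1],"rot":[0,0,0]}
    - {"translation":[0,0,0.1],"rot":[0,0,0]}

```text
clock: 21.75
eef_pos: [515.6, -267.7, 216.8]
tcp_rot: [3.142, 0.0, 3.14]
contact_force: [-0.0, 0.1, -1.2]
opening: 0.251
```

Call:
step_arm:
  deltas:
    - {"translation":[0,0,0.05],"rot":[0,0,0]}
    - {"translation":[0,0,0.05],"rot":[0,0,0]}

```text
clock: 22.0
eef_pos: [515.7, -267.6, 216.4]
tcp_rot: [3.142, 0.0, 3.14]
contact_force: [0.7, -0.7, -0.0]
opening: 0.243
```

Call:
step_arm:
  deltas:
    - {"translation":[0,0,0.05],"rot":[0,0,0]}
    - {"translation":[0,0,0.05],"rot":[0,0,0]}

```text
clock: 22.25
eef_pos: [515.8, -267.7, 216.1]
tcp_rot: [-3.141, 0.001, 3.14]
contact_force: [0.4, 0.3, 2.8]
opening: 0.246
```

Call:
step_arm:
  deltas:
    - {"translation":[0,0,0.04],"rot":[0,0,0]}
    - {"translation":[0,0,0.04],"rot":[0,0,0]}

```text
clock: 22.5
eef_pos: [515.9, -267.8, 216.1]
tcp_rot: [-3.141, 0.001, 3.14]
contact_force: [-0.2, 0.1, 6.9]
opening: 0.249
```

The vial seats at TCP 216.1, exactly 10 mm above its table pick height, with 6.9 N. Releasing with a modest opening.

Call:
step_arm:
  deltas:
    - {"translation":[0,0,-0.05],"rot":[0,0,0]}
    - {"translation":[0,0,-0.05],"rot":[0,0,0]}
    - {"translation":[0,0,-0.05],"rot":[0,0,0]}
    - {"translation":[0,0,-0.05],"rot":[0,0,0]}
  grip: 150

```text
clock: 23.0
eef_pos: [515.6, -267.6, 215.8]
tcp_rot: [3.141, -0.0, 3.14]
contact_force: [-0.7, 0.3, -0.2]
opening: 0.411
```

Call:
step_arm:
  deltas:
    - {"translation":[0,0,-0.5],"rot":[0,0,0]}
    - {"translation":[0,0,-1.5],"rot":[0,0,0]}
    - {"translation":[0,0,-3],"rot":[0,0,0]}
    - {"translation":[0,0,-5],"rot":[0,0,0]}
    - {"translation":[0,0,-8],"rot":[0,0,0]}
    - {"translation":[0,0,-11],"rot":[0,0,0]}
    - {"translation":[0,0,-13],"rot":[0,0,0]}
    - {"translation":[0,0,-13],"rot":[0,0,0]}

```text
clock: 24.0
eef_pos: [516.1, -267.9, 348.5]
tcp_rot: [-3.14, 0.004, 3.14]
contact_force: [0.4, 0.0, -0.8]
opening: 0.413
```

```bash
python3 - <<'E'
from h import *
s=readout.sense();f=grab('wrist','w14.png');grab('scene','s14.png'); print(s['eef_pos'].round(2),s['tcp_rot'].round(4),s['clock'],s['opening']*85,s['contact_force'].round(1))
a=cv2.imread('pics/s14.png');b=cv2.imread('pics/w14.png')
cv2.imwrite('pics/z14.png',np.hstack([cv2.resize(a[180:380,290:490],(420,420)),b[:,110:450]]))
E
```

```text
[ 516.12 -267.92  348.5 ] [-3.1396  0.004   3.1403] 24.0 35.12579202045993 [ 0.4  0.  -0.8]
```

View pics/z14.png

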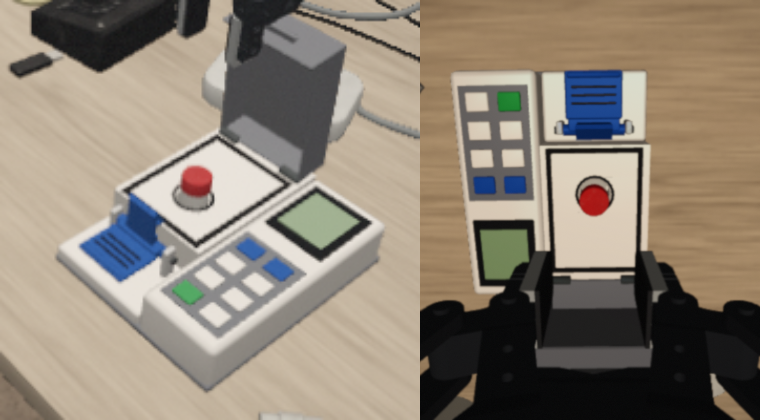

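The vial stands home, with its red cap at (195,180) in the left crop and about a cap-height plus a bit above the deck. The lid is still open. Now I go over and behind it with the gripper closed.

Call:
step_arm:
  deltas:
    - {"translation":[0,0,-1.5],"rot":[0,0,0]}
    - {"translation":[0,0,-3.5],"rot":[0,0,0]}
    - {"translation":[-2,0,-4],"rot":[0,0,0]}
    - {"translation":[-6,0,-4],"rot":[0,0,0]}
    - {"translation":[-10,0,-4],"rot":[0,0,0]}
    - {"translation":[-13,0,-4],"rot":[0,0,0]}
    - {"translation":[-14,0,-4],"rot":[0,0,0]}
    - {"translation":[-14,0,-4],"rot":[0,0,0]}
  grip: 255

```text
clock: 25.1
eef_pos: [655.5, -267.7, 385.6]
tcp_rot: [3.141, -0.001, 3.141]
contact_force: [-0.3, -0.3, -0.8]
opening: -0.0
```

```bash
python3 - <<'E'
from h import *
s=readout.sense();f=grab('wrist','w15.png');grab('scene','s15.png'); print(s['eef_pos'].round(2),s['tcp_rot'].round(4),s['clock'],s['opening']*85,s['contact_force'].round(1))
a=cv2.imread('pics/s15.png');b=cv2.imread('pics/w15.png')
cv2.imwrite('pics/z15.png',np.hstack([cv2.resize(a[130:380,240:490],(420,420)),b[:,110:450]]))
E
```

```text
[ 655.51 -267.74  385.57] [ 3.1412e+00 -1.0000e-03  3.1406e+00] 25.1 -0.03415237250993637 [-0.3 -0.3 -0.8]
```

View pics/z15.png

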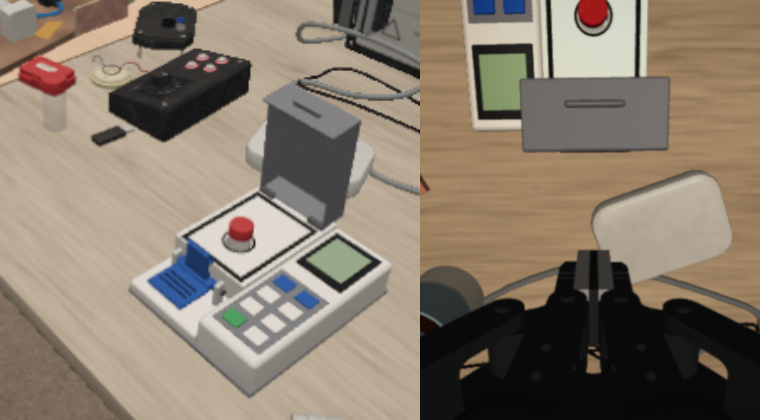

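The wrist view shows the upright lid's front wall at v 78..150 with the fingers behind it, and the vial is seated. I'll compute where the outer face is.

```bash
python3 - <<'E'
from h import *
f=load('w15')
for v in(78,150): print(onz(f,285,v,155).round(1))
print(onz(f,212,150,155).round(1),onz(f,358,150,155).round(1))
H=np.array([588.4,41])
for t in(1.5,1.4,1.3,1.2,1.1,1.0,.9,.8,.7,.6,.5,.4,.3,.2,.1,.05,0):
    c,s=np.cos(t),np.sin(t); P=H+[-105*c+30*s,105*s+30*c]; print(t,'TCP',(P+[11,173]).round(1), 'cm rel',((655-P[0]-11)/10).round(2),((385.6-P[1]-173)/10).round(2))
E
```

```text
[ 571.9 -266.4  155. ]
[ 609.8 -266.4  155. ]
[ 609.8 -307.   155. ] [ 609.8 -225.8  155. ]
1.5 TCP [621.9 320.9] cm rel 3.31 6.47
1.4 TCP [611.1 322.6] cm rel 4.39 6.3
1.3 TCP [600.2 323.2] cm rel 5.48 6.24
1.2 TCP [589.3 322.7] cm rel 6.57 6.29
1.1 TCP [578.5 321.2] cm rel 7.65 6.44
1.0 TCP [567.9 318.6] cm rel 8.71 6.7
0.9 TCP [557.6 314.9] cm rel 9.74 7.07
0.8 TCP [547.8 310.2] cm rel 10.72 7.54
0.7 TCP [538.4 304.6] cm rel 11.66 8.1
0.6 TCP [529.7 298. ] cm rel 12.53 8.76
0.5 TCP [521.6 290.7] cm rel 13.34 9.49
0.4 TCP [514.4 282.5] cm rel 14.06 10.31
0.3 TCP [508.  273.7] cm rel 14.7 11.19
0.2 TCP [502.5 264.3] cm rel 15.25 12.13
0.1 TCP [497.9 254.3] cm rel 15.71 13.13
0.05 TCP [496.  249.2] cm rel 15.9 13.64
0 TCP [494.4 244. ] cm rel 16.06 14.16
```

Call:
step_arm:
  deltas:
    - {"translation":[0,0,2],"rot":[0,0,0]}
    - {"translation":[0,0,5],"rot":[0,0,0]}
    - {"translation":[0.5,0,6.4],"rot":[0,0,0]}
    - {"translation":[1.5,0,6.5],"rot":[0,0,0]}
    - {"translation":[2.2,0,6.5],"rot":[0,0,0]}
    - {"translation":[2.4,0,6.5],"rot":[0,0,0]}
    - {"translation":[2.4,0,6.5],"rot":[0,0,0]}
    - {"translation":[2.4,0,6.5],"rot":[0,0,0]}

```text
clock: 26.2
eef_pos: [631.9, -267.9, 321.5]
tcp_rot: [-3.141, 0.001, 3.14]
contact_force: [-0.1, 0.5, -0.6]
opening: 0.002
```

Call:
step_arm:
  deltas:
    - {"translation":[0.5,0,0],"rot":[0,0,0]}
    - {"translation":[1.0,0,0],"rot":[0,0,0]}
    - {"translation":[1.4,0,-0.05],"rot":[0,0,0]}
    - {"translation":[1.8,0,-0.1],"rot":[0,0,0]}
    - {"translation":[2.2,0,-0.15],"rot":[0,0,0]}
    - {"translation":[2.6,0,-0.15],"rot":[0,0,0]}
    - {"translation":[3.0,0,-0.15],"rot":[0,0,0]}
    - {"translation":[3.2,0,-0.15],"rot":[0,0,0]}

```text
clock: 27.2
eef_pos: [599.4, -267.8, 322.6]
tcp_rot: [-3.141, 0.0, 3.14]
contact_force: [0.5, 0.3, 2.1]
opening: -0.0
```

```bash
python3 - <<'E'
from h import *
f=grab('wrist','w16.png');grab('scene','s16.png');s=readout.sense(); print(s['eef_pos'].round(2),s['clock'],s['contact_force'].round(1))
a=cv2.imread('pics/s16.png');b=cv2.imread('pics/w16.png')
cv2.imwrite('pics/z16.png',np.hstack([cv2.resize(a[180:380,290:490],(420,420)),b[:,110:450]]))
E
```

```text
[ 599.45 -267.82  322.53] 27.3 [ 1.2 -0.4  1.1]
```

View pics/z16.png

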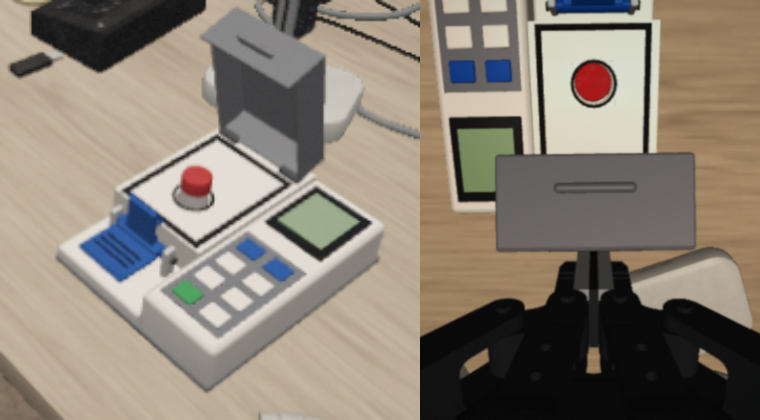

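The finger pushes the lid's outer face with 1–2 N and the lid follows. Continuing along the arc.

Call:
step_arm:
  deltas:
    - {"translation":[0.5,0,0],"rot":[0,0,0]}
    - {"translation":[1.1,0,0.05],"rot":[0,0,0]}
    - {"translation":[1.6,0,0.12],"rot":[0,0,0]}
    - {"translation":[2.2,0,0.2],"rot":[0,0,0]}
    - {"translation":[2.7,0,0.32],"rot":[0,0,0]}
    - {"translation":[3.2,0,0.46],"rot":[0,0,0]}
    - {"translation":[3.75,0,0.64],"rot":[0,0,0]}
    - {"translation":[4.25,0,0.83],"rot":[0,0,0]}

```text
clock: 28.3
eef_pos: [556.8, -267.7, 314.0]
tcp_rot: [3.142, 0.0, 3.14]
contact_force: [0.5, -1.1, 0.4]
opening: 0.002
```

Call:
step_arm:
  deltas:
    - {"translation":[0.5,0,0.22],"rot":[0,0,0]}
    - {"translation":[1.0,0,0.47],"rot":[0,0,0]}
    - {"translation":[1.5,0,0.75],"rot":[0,0,0]}
    - {"translation":[1.9,0,1.03],"rot":[0,0,0]}
    - {"translation":[2.35,0,1.35],"rot":[0,0,0]}
    - {"translation":[2.8,0,1.69],"rot":[0,0,0]}
    - {"translation":[3.2,0,2.05],"rot":[0,0,0]}
    - {"translation":[3.6,0,2.42],"rot":[0,0,0]}

```text
clock: 29.3
eef_pos: [520.9, -267.7, 289.7]
tcp_rot: [3.142, 0.0, 3.14]
contact_force: [0.5, -1.7, 1.5]
opening: 0.004
```

```bash
python3 - <<'E'
from h import *
f=grab('wrist','w17.png');grab('scene','s17.png');s=readout.sense(); print(s['eef_pos'].round(2),s['clock'],s['contact_force'].round(1))
a=cv2.imread('pics/s17.png');b=cv2.imread('pics/w17.png')
cv2.imwrite('pics/z17.png',np.hstack([cv2.resize(a[180:380,290:490],(420,420)),b[:,110:450]]))
E
```

```text
[ 520.63 -267.58  289.41] 29.4 [ 0.9 -0.2  1.3]
```

View pics/z17.png

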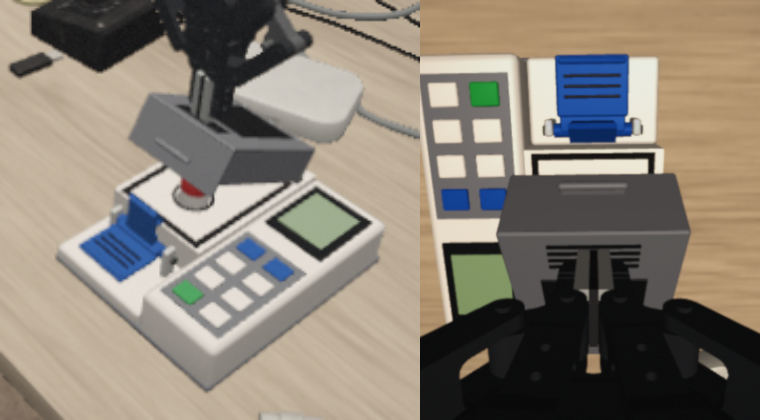

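The lid is at about 0.5 rad with the finger on the ribs. Continuing down to about 0.2.

Call:
step_arm:
  deltas:
    - {"translation":[0.3,0,0.3],"rot":[0,0,0]}
    - {"translation":[0.6,0,0.69],"rot":[0,0,0]}
    - {"translation":[0.9,0,1.1],"rot":[0,0,0]}
    - {"translation":[1.25,0,1.57],"rot":[0,0,0]}
    - {"translation":[1.5,0,2.0],"rot":[0,0,0]}
    - {"translation":[1.8,0,2.5],"rot":[0,0,0]}

```text
clock: 30.15
eef_pos: [502.9, -267.7, 264.6]
tcp_rot: [3.142, 0.0, 3.14]
contact_force: [0.0, 0.4, 1.7]
opening: -0.001
```

Call:
step_arm:
  deltas:
    - {"translation":[0.15,0,0.3],"rot":[0,0,0]}
    - {"translation":[0.25,0,0.6],"rot":[0,0,0]}
    - {"translation":[0.35,0,0.8],"rot":[0,0,0]}
    - {"translation":[0.35,0,0.8],"rot":[0,0,0]}

```text
clock: 30.65
eef_pos: [499.6, -267.6, 256.8]
tcp_rot: [3.141, 0.0, 3.14]
contact_force: [-0.3, -0.1, 2.2]
opening: -0.0
```

```bash
python3 - <<'E'
from h import *
f=grab('wrist','w18.png');grab('scene','s18.png');s=readout.sense(); print(s['eef_pos'].round(2),s['clock'],s['contact_force'].round(1))
a=cv2.imread('pics/s18.png');b=cv2.imread('pics/w18.png')
cv2.imwrite('pics/z18.png',np.hstack([cv2.resize(a[200:360,300:460],(420,420)),b[:,110:450]]))
E
```

```text
[ 499.68 -267.62  257.01] 30.75 [-1.2  0.3  1.8]
```

View pics/z18.png

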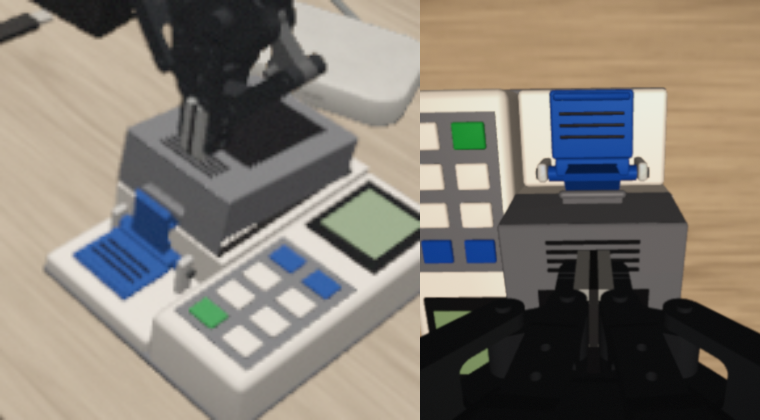

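The lid is nearly down, with its lip near the hook at (590,190). Now small steps by feel.

Call:
step_arm:
  deltas:
    - {"translation":[0.05,0,0.1],"rot":[0,0,0]}
    - {"translation":[0.08,0,0.2],"rot":[0,0,0]}
    - {"translation":[0.08,0,0.2],"rot":[0,0,0]}

```text
clock: 31.12
eef_pos: [498.9, -267.6, 255.0]
tcp_rot: [3.142, 0.0, 3.14]
contact_force: [-1.0, 0.2, 4.6]
opening: 0.003
```

Call:
step_arm:
  deltas:
    - {"translation":[0.03,0,0.05],"rot":[0,0,0]}
    - {"translation":[0.04,0,0.1],"rot":[0,0,0]}
    - {"translation":[0.04,0,0.1],"rot":[0,0,0]}

```text
clock: 31.5
eef_pos: [498.5, -267.7, 254.2]
tcp_rot: [-3.142, 0.0, 3.14]
contact_force: [-1.8, 0.6, 5.0]
opening: 0.004
```

Call:
step_arm:
  deltas:
    - {"translation":[0.02,0,0.05],"rot":[0,0,0]}
    - {"translation":[0.04,0,0.1],"rot":[0,0,0]}
    - {"translation":[0.04,0,0.1],"rot":[0,0,0]}

```text
clock: 31.88
eef_pos: [498.2, -267.7, 253.3]
tcp_rot: [-3.142, 0.001, 3.14]
contact_force: [-2.3, 0.4, 6.5]
opening: -0.002
```

Call:
step_arm:
  deltas:
    - {"translation":[0.02,0,0.05],"rot":[0,0,0]}
    - {"translation":[0.02,0,0.05],"rot":[0,0,0]}

```text
clock: 32.12
eef_pos: [498.0, -267.7, 252.9]
tcp_rot: [-3.141, 0.001, 3.14]
contact_force: [-1.8, 1.5, 7.2]
opening: -0.003
```

Call:
step_arm:
  deltas:
    - {"translation":[0.01,0,0.05],"rot":[0,0,0]}
    - {"translation":[0.01,0,0.05],"rot":[0,0,0]}

```text
clock: 32.38
eef_pos: [497.9, -267.7, 252.5]
tcp_rot: [-3.141, 0.001, 3.14]
contact_force: [-1.6, 1.0, 8.3]
opening: -0.002
```

Call:
step_arm:
  deltas:
    - {"translation":[0.01,0,0.05],"rot":[0,0,0]}
    - {"translation":[0.01,0,0.05],"rot":[0,0,0]}

```text
clock: 32.62
eef_pos: [497.7, -267.7, 252.0]
tcp_rot: [-3.142, 0.0, 3.14]
contact_force: [-2.4, -0.1, 8.3]
opening: 0.002
```

Call:
step_arm:
  deltas:
    - {"translation":[0.01,0,0.05],"rot":[0,0,0]}
    - {"translation":[0.01,0,0.05],"rot":[0,0,0]}

```text
clock: 32.88
eef_pos: [497.5, -267.7, 251.2]
tcp_rot: [-3.142, 0.0, 3.14]
contact_force: [-2.5, 0.5, 4.7]
opening: 0.0
```

Call:
step_arm:
  deltas:
    - {"translation":[0.01,0,0.05],"rot":[0,0,0]}
    - {"translation":[0.01,0,0.05],"rot":[0,0,0]}

```text
clock: 33.12
eef_pos: [497.4, -267.6, 250.3]
tcp_rot: [3.141, 0.0, 3.14]
contact_force: [-1.5, 0.3, 2.4]
opening: 0.002
```

The force dropped from 8.3 to 2.4 N, so the hook seems to have snapped over. One more small step, then a look.

Call:
step_arm:
  deltas:
    - {"translation":[0.01,0,0.05],"rot":[0,0,0]}
    - {"translation":[0.01,0,0.05],"rot":[0,0,0]}

```text
clock: 33.38
eef_pos: [497.3, -267.6, 249.8]
tcp_rot: [3.141, 0.0, 3.14]
contact_force: [-0.7, -0.1, 2.2]
opening: -0.004
```

```bash
python3 - <<'E'
from h import *
f=grab('wrist','w19.png');s=readout.sense(); print(s['eef_pos'].round(2),s['clock'],s['contact_force'].round(1))
b=cv2.imread('pics/w19.png');cv2.imwrite('pics/z19.png',cv2.resize(b[60:330,150:420],(540,540)))
E
```

```text
[ 497.39 -267.61  249.85] 33.425 [-0.1  0.2  0.8]
```

View pics/z19.png

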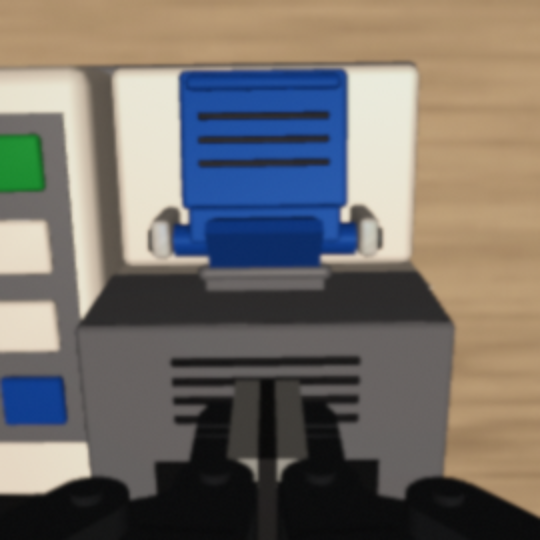

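Call:
step_arm:
  deltas:
    - {"translation":[0.01,0,0.05],"rot":[0,0,0]}
    - {"translation":[0.01,0,0.05],"rot":[0,0,0]}

```text
clock: 33.67
eef_pos: [497.3, -267.6, 249.4]
tcp_rot: [3.142, 0.0, 3.14]
contact_force: [-0.6, -1.0, 0.1]
opening: -0.0
```

Call:
step_arm:
  deltas:
    - {"translation":[0.01,0,0.05],"rot":[0,0,0]}
    - {"translation":[0.01,0,0.05],"rot":[0,0,0]}

```text
clock: 33.92
eef_pos: [497.2, -267.6, 248.9]
tcp_rot: [3.142, 0.0, 3.14]
contact_force: [-0.2, 0.1, -0.2]
opening: -0.0
```

Call:
step_arm:
  deltas:
    - {"translation":[0,0,-0.1],"rot":[0,0,0]}
    - {"translation":[0,0,-0.2],"rot":[0,0,0]}
    - {"translation":[0,0,-0.3],"rot":[0,0,0]}
    - {"translation":[0,0,-0.3],"rot":[0,0,0]}

```text
clock: 34.42
eef_pos: [497.2, -267.7, 252.1]
tcp_rot: [-3.141, 0.0, 3.14]
contact_force: [-0.3, 0.1, 0.4]
opening: -0.001
```

```bash
python3 - <<'E'
from h import *
f=grab('wrist','w20.png');grab('scene','s20.png');s=readout.sense(); print(s['eef_pos'].round(2),s['clock'],s['contact_force'].round(1))
b=cv2.imread('pics/w20.png');a=cv2.imread('pics/s20.png');cv2.imwrite('pics/z20.png',np.hstack([cv2.resize(a[220:340,310:430],(400,400)),cv2.resize(b[60:330,150:420],(400,400))]))
E
```

```text
[ 497.16 -267.65  252.01] 34.525 [-0.4 -0.2 -0.2]
```

View pics/z20.png

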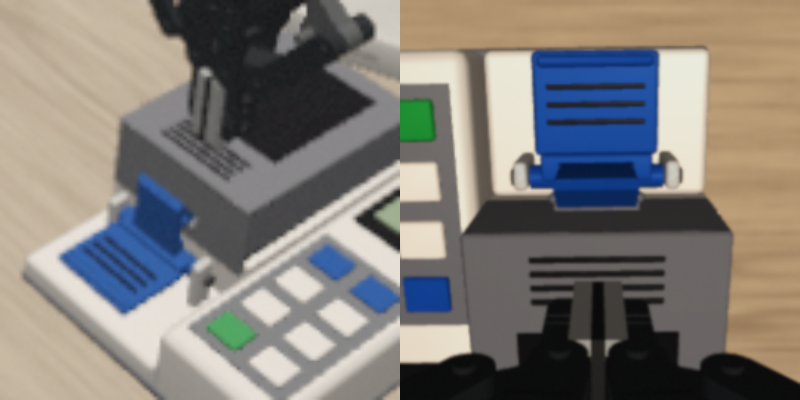

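The blue hook now reaches over the grey lip at (595,200) in the right crop, and the force fell to zero. I'll retreat and check that the lid stays shut.

Call:
step_arm:
  deltas:
    - {"translation":[0,0,-1],"rot":[0,0,0]}
    - {"translation":[0,0,-4],"rot":[0,0,0]}
    - {"translation":[0,0,-8],"rot":[0,0,0]}
    - {"translation":[2,0,-12],"rot":[0,0,0]}
    - {"translation":[5,2,-15],"rot":[0,0,0]}
    - {"translation":[8,4,-16],"rot":[0,0,0]}
    - {"translation":[8,4,-16],"rot":[0,0,0]}
    - {"translation":[8,4,-16],"rot":[0,0,0]}

```text
clock: 35.52
eef_pos: [417.6, -227.8, 412.5]
tcp_rot: [-3.141, 0.001, 3.14]
contact_force: [-0.1, 0.1, 0.1]
opening: 0.002
```

```bash
python3 - <<'E'
from h import *
f=grab('scene','s21.png');t=grab('top','t21.png');s=readout.sense(); print(s['eef_pos'].round(2),s['clock'],s['contact_force'].round(1))
b=cv2.imread('pics/t21.png');a=cv2.imread('pics/s21.png');cv2.imwrite('pics/z21.png',np.hstack([cv2.resize(a[200:380,300:480],(400,400)),cv2.resize(b[130:270,170:460],(400,193)) if 0 else cv2.copyMakeBorder(cv2.resize(b[130:270,170:460],(400,193)),0,207,0,0,0)]))
a0=cv2.imread('pics/top0.png')
for im in(a0,b):
    h=cv2.cvtColor(im,cv2.COLOR_BGR2HSV)
    m=((h[...,0]<8)|(h[...,0]>172))&(h[...,1]>150)&(h[...,2]>70)
    k,l,st,c=cv2.connectedComponentsWithStats(m.astype(np.uint8))
    print([c[i].round(1).tolist() for i in range(1,k) if st[i,4]>40])
E
```

```text
[ 417.85 -227.94  411.84] 35.625 [-0.6  0.4 -0.9]
[[90.2, 129.3], [217.3, 171.3], [92.9, 171.8], [255.0, 188.0], [236.9, 227.5], [230.1, 256.9]]
[[90.2, 129.3], [217.3, 171.3], [92.9, 171.8], [255.0, 188.0], [230.1, 256.9]]
```

View pics/z21.png

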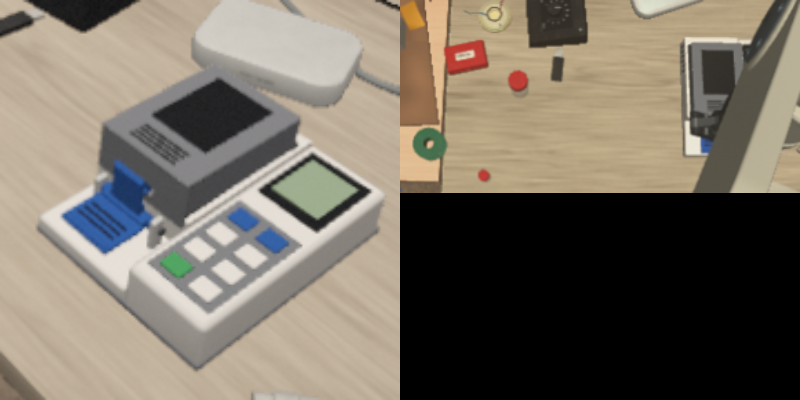

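The lid is shut and held under the hook at (130,190) in the left crop. The bystanders haven't moved in the top view, and the robot touches nothing. Handing in.

```bash
python3 -c "
from rig import ticket; print(ticket.sign_off())"
```

```text
the job is handed in; nothing more can be done
None
```

The vial is in the photometer with the lid latched over it, and I handed the job in at about 36 s of the 72 s allowed.

- **Opening:** I pressed the paddle in small steps. The latch let go after about 3 mm at roughly 6–7 N, and the lid sprang fully open without being touched.
- **Vial:** I took the middle of the three vials, whose cap measured about 22.6 mm. I lowered it into the well until it met the floor with about 7 N. The gripper was then 10 mm above its pick-up height, which is where a fully home vial should put it, and I let go.
- **Closing:** I swung the lid down from behind. The push peaked at about 8.3 N, then fell to zero as the hook snapped over the lip.

**Last checks:** About a second after I backed off, the lid was still shut with the hook over it. The wrist force read about 0 N, within its noise of 1 N. The red case and the other two vials were at the same pixels as at the start. For the USB stick and the spool I only looked at the picture, and they seemed unmoved. No check failed or disagreed, but the vial is out of sight under the lid, so its seating rests on the check made before closing.

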